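# Pack the drill kit's case after a wire-twisting session

### The job

Pack the drill kit away in its open case: lay every tool of the kit that is out on the table, and the stubby screwdriver that someone left lying in the battery's bay, flat on the floor of the pocket shaped for it, the right way round (the bit bar fits either way). Slide the battery under the lips of its holder until it is fully home and the spring catch has clicked in behind its lug. Leave the things that are not part of the kit where they are; some of the tools may be missing today.

Things in the scene. Friction and masses are not known exactly. Their poses are not given: they have to be found in the camera images.
- case: Open drill case, green shell, grey tray, fixed. Origin on the table, mid width, under the middle of the tray's finger channel; x away from robot, y left. Walls 42 high at x -100, +335, y +-167. Tray floor 6 above table, pockets 10 deep; channel x -28..28 at floor level crosses the tool pockets. Right to left: spatula, brush, battery holder, pliers, cutters. Drill (x over 150, 66 high) stays
- catch (a joint): Steel leaf catch on the left (+y) side of the battery holder. rad: 0 = sprung fully inwards (at rest, or clicked in behind the battery's front lug), positive = pushed outwards, 0.2 to 0.3 while the lug passes it. Light: sliding the battery past it takes under 12 N; it springs back by itself and is not to be handled
- pliers: Flat-nose pliers lying flat: steel joint block 30 x 22 x 14 at the origin, jaws 14 wide to x = +58, two red handles spreading back to x = -88, there 47 wide overall; 12 high, 160 g. Grip across the 22 mm block. Origin: underside, at the grip; z up, x to the jaws
- cutters: Small side cutters lying flat: steel joint block 26 x 22 x 14 at the origin, short jaws 20 wide to x = +34, two red handles spreading back to x = -75, there 40 wide overall; 12 high, 110 g. Grip across the 22 mm block. Origin: underside, at the grip; z up, x to the jaws
- brush: Flat brush: light wooden handle 16 wide, 13 high, x = -75 to +25, steel ferrule 31 wide, stiff black bristle head 34 wide to x = +75; 50 g. Grip across the handle. Origin: underside, at the grip; z up, x to the bristles
- spatula: Spatula: dark wooden handle 20 wide, 12 high, x = -80 to +20, thin neck, flat steel blade 32 wide, 3 thick, x = +35 to +90, near the underside; 60 g. Grip across the handle. Origin: underside, at the grip; z up, x to the blade
- bitbar: Bit bar: black plastic bar 100 x 24 x 24, small steel bits stand 7 out of its top; 70 g, same either way round. Origin: centre of underside; x along its length, z up. Its pocket has no finger room below the rim and the bar stands 14 proud of it: grip the upper half, across the 24
- driver: Stubby screwdriver: black plastic handle 56 x 24 x 24 (x -28 to +28), thin steel shaft 8 thick to x = +57; 70 g. Origin: underside of the handle's middle; x to the shaft's tip, z up. It starts on the tray floor in the way of the battery, before the holder. As for the bit bar, grip the upper half of the handle, across the 24
- battery: Battery pack, 360 g, rails down: body 110 (x) x 56 (y), z 10 to 52, on a smooth shoe 70 wide, 10 high; in the shoe's sides a notch (x -4 to 33) behind a front lug (x 33 to 55). Origin: centre of underside; x to the front end, which goes in first (red tab = rear), z up. Grip across the 56 mm body, fingertips at least 20 above the underside to clear the holder's lips
- pliers_bed (a point): Floor of the pliers' pocket, point for the pliers' origin, 65 left of the case's mid line; axes as the case. Jaws away from the robot (case +x). Pocket: near part 55 wide, far part 24 wide, x from -94 to +64 of this point
- cutters_bed (a point): Floor of the cutters' pocket, point for the cutters' origin, 122 left of the mid line; axes as the case. Jaws towards the robot (case -x). Pocket: near part 30 wide, far part 48 wide, x from -41 to +81
- brush_bed (a point): Floor of the brush's pocket, point for the brush's origin, 83 right of the mid line; axes as the case. Bristles away from the robot (case +x). Pocket: near part 24 wide, far part 42 wide, x from -81 to +81
- spatula_bed (a point): Floor of the spatula's pocket, point for the spatula's origin, 127 right of the mid line; axes as the case. Blade towards the robot (case -x). Pocket: near part 40 wide, far part 28 wide, x from -95 to +86
- bitbar_bed (a point): Centre of the floor of the bit bar's pocket, crossways behind pliers and cutters: 110 long (along case y), 32 wide; axes as the case. Either way round
- driver_bed (a point): Floor of the driver's pocket, crossways behind spatula and brush; point for the driver's origin, 123 ahead of the channel's middle, 121 right of the mid line; axes as the case. Shaft towards the middle of the case (case +y). Pocket along y: handle part from -33 to +32, 32 wide; shaft part on to +61, 17 wide
- battery_home (a point): Tray floor point for the battery's origin when home; axes as the case; in along case +x. Guides 73 apart, flared at the near end, 10 to 30 short of this point; lips (60 apart, 12.5 to 18.5 above floor) start 6 beyond it; stop 1.5 past the front of the battery at home. Set the battery down 58 short, then slide it in; the catch clicks within 4 mm of home
- spatula_tip (a point): Point at the working end of the spatula, at x = +90 of its frame, 3 above its underside
- wire_spool: Bystander, not part of the kit: spool of brass wire, 56 across, 26 high; origin at the centre of its underside
- thread_reel: Bystander, not part of the kit: reel of blue thread, 32 across, 38 high; origin at the centre of its underside
- tape_measure: Bystander, not part of the kit: white round tape measure, 54 across, 16 high; origin at the centre of its underside
- darning_mushroom: Bystander, not part of the kit: wooden darning mushroom, 66 across, 66 high; origin at the centre of its underside
- marker: Bystander, not part of the kit: black marker pen, 14 thick, 124 long, lying; origin at the centre of its underside
Mind the look-alikes: they are no part of the job. What is shaped like the spatula but green is not meant.

How it is judged (in metres and radians):
At the end, for the whole second after the job is handed in: Every tool present at rest flat on its pocket floor (10 mm sideways, 4 mm up, tilt 0.07, along the pocket within 0.2 rad), working end the right way; bit bar either way. Battery flat and at rest within -6/+5 mm of home lengthwise, 4 mm sideways, catch back in (under 0.08 rad) (horizontal distance between pliers and pliers_bed below 0.01 m and z of pliers in the frame of pliers_bed below 0.004 m and angle between each of pliers, cutters, brush, spatula, bitbar, driver's own z axis and vertical below 0.07 rad and angle between the x axis of each of pliers, cutters, brush, spatula and the x axis of case, either way round below 0.2 rad and linear speed of each of pliers, cutters, brush, spatula, bitbar, driver, battery below 0.02 m/s and horizontal distance between cutters and cutters_bed below 0.01 m and z of cutters in the frame of cutters_bed below 0.004 m and horizontal distance between brush and brush_bed below 0.01 m and z of brush in the frame of brush_bed below 0.004 m and horizontal distance between spatula and spatula_bed below 0.01 m and z of spatula in the frame of spatula_bed below 0.004 m and x of spatula_tip in the frame of spatula_bed below -0.02 m and horizontal distance between bitbar and bitbar_bed below 0.01 m and z of bitbar in the frame of bitbar_bed below 0.004 m and angle between the x axis of each of bitbar, driver and the y axis of case, either way round below 0.2 rad and horizontal distance between driver and driver_bed below 0.01 m and z of driver in the frame of driver_bed below 0.004 m and x of battery in the frame of battery_home between -0.006 and 0.005 m and y of battery in the frame of battery_home between -0.004 and 0.004 m and z of battery in the frame of battery_home below 0.004 m and angle between battery's own z axis and vertical below 0.05 rad and value of joint catch below 0.08 rad); the robot touches nothing.
It fails at once if one of the things that are not part of the kit is knocked more than 6 cm from its place (distance of any of wire_spool, thread_reel, tape_measure, darning_mushroom, marker from where it was at the start of the episode above 0.06 m).
Of pliers, cutters, brush, spatula, bitbar only 3 to 5 are there at a start; the rules pass over those that are not, and their reading is None.
At some moment in a run one of pliers, cutters, brush, spatula may be knocked a few centimetres aside while the robot is not near it.
It also fails if it takes over 210 s, if anything falls off the work surface, if the arm or the gripper's body presses on something with over 40 N, if the wrist force passes 120 N, or if a joint passes its speed limit or range.

### The arm

A 6-joint arm with a two-finger parallel gripper is mounted at the origin on the work surface. World frame = base frame: x ahead of the robot, y to its left, z up, the work surface at z = 0. Lengths are in m, angles in degrees, forces in N, time in s.
With the tool pointing down it reaches from about 0.375 to 0.9 m from the base axis. Payload 3.1 kg.
Tool frame: the origin (TCP) lies on the centre line of the jaws, within the pads' length; the fingertips stand 25 mm ahead of it and the grasp point (between the pads) lies 6 mm ahead of it; z points along the fingers, y is the line along which they close (so a half turn about z gives the same grasp; the last joint's range is limited). The gripper opens to 87 mm and grips with 3 to 60 N. Pads are 19 mm wide; open, the fingers measure 117 mm over their backs; the gripper's body (75 mm by 190 mm) begins 51 mm behind the grasp point.
Start: joints at [-84.483, 30.224, 82.088, -0, 67.689, -10.227], TCP at [0.17, -0.602, 0.248] pointing down, gripper open.
Joint ranges: [-176.69, 176.69], [-43.24, 126.21], [12.49, 139.97], [-82, 262], [0, 151.66], [-163.58, 163.58]. Speed limits (degrees/s): [159.86, 159.86, 180, 180, 180, 180].

### API

Orientations are given as a 3x3 rotation matrix whose columns are the frame's x, y, z axes.
In Python, from rig import read_state, capture, camera_params, hand_in gives the robot as it stands.
- The arm moves only by the tool apply_moves, never from a script. Its argument "rows" is a list of rows, each an object of numbers: "x", "y", "z": the shift along the tool's x, y, z in mm; "rx", "ry", "rz": the turn, a rotation vector about the tool's x, y, z in units of 6 degrees (1.0 is 6 degrees); "claw": the closure in counts, from 0 (fully open) to 255 (shut). A call has 1 to 10 rows; each row is the pose to reach, as a shift and turn from the pose commanded when the call began, along the tool's axes at that moment; what a row does not reach only later rows make up. A row lasts 1/8 s, in which the tool goes at most 62.5 mm and 10.7 degrees, less where a joint would pass 70% of its speed; a pose out of reach is approached as far as the arm can. A call with a gripper value outside its range is refused whole. The fingers move at their own pace and stop on an object; the grip force is fixed at half the most. Time passes only in rows, so rows that repeat a pose let the fingers close. It gives the time, the measured TCP pose, the force, the opening and the grip force at its end, in the units of the state.
- read_state(): the state, without advancing time (a new reading comes with each control period).
- capture(name): name is "scene" or "top" or "wrist"; returns (picture, depth): 420x560x3 uint8, red, green, blue; 420x560 float32, m along the optical axis (not along the pixel's ray), 0 where there is no reading.
- camera_params(name): a dict with "fx", "fy", "cx", "cy" (pixels), "xyz" and "orientation" of the camera in the world. Camera axes: x right, y up, looking along -z (the intrinsics and any distortion apply to the point x, -y, -z); pixel columns grow to the right and rows downward; lengths in m; the calibration is good to about 2 mm. A picture is of the moment at which its call begins: read the wrist's pose just before it. camera_params takes no time and is no camera call; for the wrist camera it gives the pose at the moment of the call.
- hand_in(): hands the job in; it is judged then, once.
The state is a dict: "time_s": time; "joint_positions": joint angles; "qvel": joint speeds; "tau": joint torques, N m; "position": TCP position; "tcp_rot": TCP orientation; "force": force on the tool from outside, world axes, zero at the start; "moment": the same for the moment, N m; "opening": opening from 0.0 (shut) to 1.0 (fully open); "grasp_force": force on a finger pad.
Only numpy, scipy, OpenCV 4.12 (cv2) and the standard library are available. Lean on these libraries where they do the work, as an engineer would, in place of code of your own. Each camera call takes 0.05 s, during which the arm holds its last target. There are 200 camera calls.

## Working session

There is one attempt and no reset: what is moved stays moved. The work goes in short steps, Python scripts to look and compute and a tool call to move; the robot and the scene stay as the last step left them, time stands still between calls to the robot, and variables do not carry over. Pictures are saved under pics/ and viewed, at most 16 in all, crops included, and the job is handed in when it is done.

Besides the shell and the picture viewer there is one more tool, called after "Emit:" as name(argument=value, ...) on one line, values as JSON. apply_moves: Moves the arm, as the interface text tells. Its arguments: {"type":"object","properties":{"rows":{"type":"array"}},"required":["rows"]}

```bash
ls; mkdir -p pics; cat > h.py <<'E'
import numpy as np,cv2
from rig import *
def P(name):
    p=camera_params(name);return p
def save(img,f): cv2.imwrite('pics/'+f,cv2.cvtColor(np.ascontiguousarray(img),cv2.COLOR_RGB2BGR))
def cloud(p,d):
    h,w=d.shape;u,v=np.meshgrid(np.arange(w),np.arange(h))
    c=np.stack([(u-p['cx'])/p['fx']*d,-(v-p['cy'])/p['fy']*d,-d],-1)
    return c@np.array(p['orientation']).T+np.array(p['xyz'])
def ray(p,u,v,z):
    r=np.array(p['orientation'])@np.array([(u-p['cx'])/p['fx'],-(v-p['cy'])/p['fy'],-1.]);o=np.array(p['xyz'])
    return o+r*(z-o[2])/r[2]
E
python3 - <<'E'
from h import *
for n in ['top','scene']:
    p=camera_params(n);print(n,{k:np.round(v,4).tolist() if not isinstance(v,str) else v for k,v in p.items()})
    im,d=capture(n);save(im,n+'0.png');np.savez('/tmp/%s0.npz'%n,im=im,d=d)
    print((d==0).mean(),d.min(),d.max())
print(read_state())
E
```

```text
pics
top {'fx': 465.2064, 'fy': 465.2064, 'cx': 279.2217, 'cy': 217.2992, 'xyz': [0.395, 0.004, 1.1835], 'orientation': [[0.0127, 0.9965, -0.0831], [-0.9999, 0.0134, 0.0083], [0.0094, 0.083, 0.9965]]}
0.003983843537414966 0.0 1.9989814
scene {'fx': 486.7883, 'fy': 486.7883, 'cx': 274.6698, 'cy': 209.7746, 'xyz': [1.1397, 0.2352, 1.1388], 'orientation': [[-0.2776, -0.8167, 0.5058], [0.9606, -0.2289, 0.1575], [-0.0128, 0.5296, 0.8481]]}
0.004187925170068027 0.0 3.089295
{'time_s': 0.1, 'joint_positions': array([-8.44829213e+01,  3.02725618e+01,  8.21483610e+01, -4.83704878e-04,
        6.76884610e+01, -1.02270897e+01]), 'qvel': array([ 0.01923297, -0.18341077, -0.1981273 , -0.04790249,  0.003242  ,
        0.00467512]), 'tau': array([-1.74687893e-04, -4.40984917e+01, -1.77150464e+01,  6.35502138e-02,
        5.33925032e-02, -3.89356865e-05]), 'position': array([ 0.16955885, -0.60093714,  0.24668479]), 'tcp_rot': array([[ 9.62482019e-01,  2.71345401e-01, -1.91320141e-04],
       [ 2.71345266e-01, -9.62480202e-01,  1.89951117e-03],
       [ 3.31281773e-04, -1.88015916e-03, -9.99998178e-01]]), 'force': array([-0.39223323,  0.16664667, -0.09306434]), 'moment': array([ 0.01464023, -0.02356777,  0.02641571]), 'grasp_force': 0.0, 'opening': 1.0017786148968257}
```

View pics/top0.png

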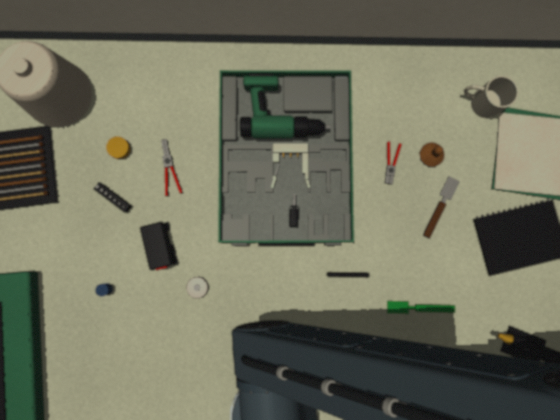

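View pics/scene0.png

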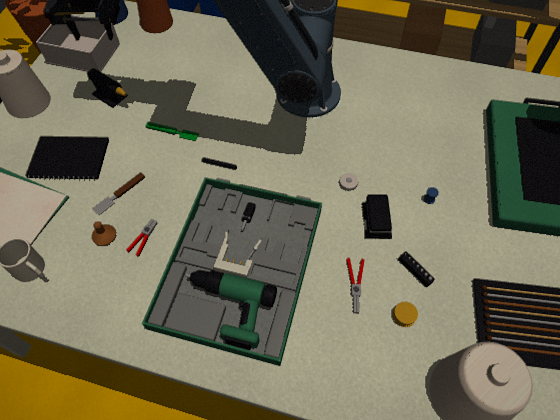

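Pictures: top view has pliers ~(168,165), bit bar (113,197), battery (157,246, red tab at the bottom), driver in the case (294,215), cutters (392,163), brown/steel spatula (440,207); the green look-alike (420,307) is not meant, brush not seen. Case spans (220–352, 70–243).

```bash
cat >> h.py <<'E'
def rect(X,m):
    q=X[m][:,:2].astype(np.float32)*1000
    (c,s,a)=cv2.minAreaRect(q); 
    if s[0]<s[1]: s=(s[1],s[0]); a+=90
    return np.round(c,1),np.round(s,1),round(a,1)
E
python3 - <<'E'
from h import *
p=P('top');z=np.load('/tmp/top0.npz');im,d=z['im'],z['d'];X=cloud(p,d)
print('table z',np.median(X[260:270,200:320,2]), X[260:300,60:90,2].std())
ROI=dict(pliers=(158,135,188,200),bitbar=(88,175,138,218),battery=(135,215,182,278),cutters=(380,135,406,190),spatula=(418,170,465,242),driver=(284,200,304,232),reel=(92,280,116,298),tape=(185,275,212,300),spool=(102,133,134,162),mush=(418,138,447,170),marker=(320,266,375,282))
for n,(a,b,c,e) in ROI.items():
    m=np.zeros(d.shape,bool);m[b:e,a:c]=1
    t=0.019 if n=='driver' else 0.006
    m&=(X[...,2]>t)
    if n=='spatula': m|=False
    l,st=cv2.connectedComponents(m.astype(np.uint8));k=np.argmax(np.bincount(l[m]))
    m=l==k
    print(n,m.sum(),rect(X,m),'zmax',np.round(np.percentile(X[m][:,2],[50,98])*1000,1),'cen',np.round(X[m].mean(0)*1000,1))
m=np.zeros(d.shape,bool);m[60:250,210:360]=1;m&=(X[...,2]>.036)&(X[...,2]<.048)
g=im.astype(int); m&=(g[...,1]>g[...,0]+15)
print('case',rect(X,m),np.median(X[m][:,2]))
big=cv2.resize(im[60:250,205:365],None,fx=3.1,fy=3.1,interpolation=cv2.INTER_CUBIC);save(np.clip(big*1.8,0,255).astype(np.uint8),'case.png')
E
```

```text
table z 0.00018868489175460912 0.09628057743888353Traceback (most recent call last):
  File "<stdin>", line 10, in <module>
TypeError: 'int' object is not subscriptable
```

```bash
cat > m0.py <<'E'
from h import *
p=P('top');z=np.load('/tmp/top0.npz');im,d=z['im'],z['d'];X=cloud(p,d);ok=d>0
ROI=dict(pliers=(158,135,188,200),bitbar=(88,175,138,218),battery=(135,215,182,278),cutters=(380,135,406,190),spatula=(418,170,465,242),driver=(284,200,304,232),reel=(92,280,116,298),tape=(185,275,212,300),spool=(102,133,134,162),mush=(418,138,447,170),marker=(320,266,375,282))
for n,(a,b,c,e) in ROI.items():
    m=np.zeros(d.shape,bool);m[b:e,a:c]=1
    m&=(X[...,2]>(0.019 if n=='driver' else 0.006))&ok&(X[...,2]<.1)
    _,l=cv2.connectedComponents(m.astype(np.uint8));m=l==np.argmax(np.bincount(l[m]))
    print(n,m.sum(),rect(X,m),'z50,98',np.round(np.percentile(X[m][:,2],[50,98])*1000,1),'cen',np.round(X[m].mean(0)*1000,1))
m=np.zeros(d.shape,bool);m[60:250,210:360]=1;m&=(X[...,2]>.036)&(X[...,2]<.048)
g=im.astype(int); m&=(g[...,1]>g[...,0]+8)
print('case',rect(X,m),np.median(X[m][:,2]))
big=cv2.resize(im[60:250,205:365],None,fx=3.1,fy=3.1,interpolation=cv2.INTER_CUBIC);save(np.clip(big*1.8,0,255).astype(np.uint8),'case.png')
E
python3 m0.py
```

```text
pliers 419 (array([618.7, 278.3]), array([146.2,  43.7]), 12.5) z50,98 [12.  17.6] cen [614.6 276.6  12.1]
bitbar 418 (array([536.9, 414.8]), array([100.3,  24.6]), 54.0) z50,98 [24.8 33.1] cen [536.5 412.6  24.3]
battery 1309 (array([417. , 290.9]), array([118.3,  74.1]), 8.4) z50,98 [51.5 56.3] cen [416.5 288.6  46.2]
cutters 338 (array([ 638. , -295.6]), array([109.3,  37. ]), 176.2) z50,98 [11.9 17.5] cen [ 635.6 -290.6   12. ]
spatula 333 (array([ 501.8, -404.3]), array([119.6,  21.2]), 154.2) z50,98 [11.3 16.2] cen [ 495.7 -401.1   11.2]
driver 221 (array([502.1, -41.2]), array([68.6, 22.7]), 0.5) z50,98 [29.5 34.9] cen [496.4 -41.6  28.8]
reel 172 (array([307.7, 424.9]), array([31.3, 29.6]), 90.2) z50,98 [37.9 42.5] cen [308.5 421.8  33.7]
tape 374 (array([315.1, 196.2]), array([52.6, 51.9]), 145.1) z50,98 [16.5 21.3] cen [315.5 195.8  16.2]
spool 396 (array([664.5, 404.7]), array([55.8, 55.4]), 10.9) z50,98 [26.2 30.7] cen [663.8 404.9  25.5]
mush 479 (array([ 660.2, -394.9]), array([62.8, 59.9]), 39.3) z50,98 [19.6 67.2] cen [ 657.5 -390.8   25. ]
marker 238 (array([ 351.2, -180.2]), array([106. ,  12.7]), 90.7) z50,98 [12.8 18. ] cen [ 351.4 -180.    12.6]
case (array([646.8, -19.8]), array([438.9, 334.8]), 0.9) 0.04199800631833095
```

View pics/case.png

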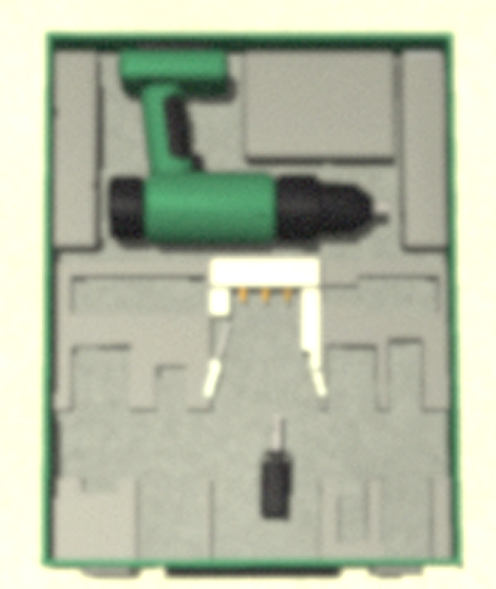

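```bash
cat >> h.py <<'E'
from scipy.spatial.transform import Rotation as Ro
def Rd(psi):
    a=np.radians(psi);c,s=np.cos(a),np.sin(a)
    return np.array([[c,s,0],[s,-c,0],[0,0,-1.]])
def go(*pts):
    "pts: (x,y,z mm, psi deg); prints rows relative to current pose"
    s=read_state();R=np.array(s['tcp_rot']);p0=np.array(s['position'])*1000;pr=0
    print('t',round(s['time_s'],2),'at',p0.round(1),'psi',round(np.degrees(np.arctan2(R[1,0],R[0,0])),2),'j6',round(s['joint_positions'][5],1))
    last=p0;lr=0
    for x,y,z,psi in pts:
        t=R.T@(np.array([x,y,z])-p0);w=Ro.from_matrix(R.T@Rd(psi)).as_rotvec(degrees=True)
        n=max(np.linalg.norm(np.array([x,y,z])-last)/62.5,abs(w[2]-lr)/10.7)
        print('xyz',t.round(1),'r',(w/6).round(3),'rows>=',round(n,1));last=np.array([x,y,z]);lr=w[2]
E
python3 -c "
from h import *
print(camera_params('wrist'))
go((480,-30,330,0))"
```

```text
{'fx': 313.6538135482171, 'fy': 313.6538135482171, 'cx': 283.10940347903295, 'cy': 217.3118245655265, 'xyz': array([ 0.24806537, -0.57973445,  0.38407966]), 'orientation': array([[ 0.27077983,  0.92001368,  0.28328981],
       [-0.96263741,  0.25962587,  0.07696514],
       [-0.00274038, -0.29354598,  0.95594103]])}
t 0.1 at [ 169.6 -600.9  246.7] psi 15.74 j6 -10.2
xyz [ 453.7 -465.4  -82.3] r [-1.800e-02 -1.000e-03  2.624e+00] rows>= 10.5
```

Emit:
apply_moves(rows=[{"x":450,"y":-460,"z":-60,"rz":2.62},{"x":450,"y":-460,"z":-60,"rz":2.62},{"x":450,"y":-460,"z":-60,"rz":2.62},{"x":450,"y":-460,"z":-60,"rz":2.62},{"x":450,"y":-460,"z":-60,"rz":2.62},{"x":450,"y":-460,"z":-60,"rz":2.62},{"x":450,"y":-460,"z":-60,"rz":2.62},{"x":450,"y":-460,"z":-60,"rz":2.62},{"x":450,"y":-460,"z":-60,"rz":2.62},{"x":450,"y":-460,"z":-60,"rz":2.62}])

```text
validation failed for argument at $.ro...
```

```bash
python3 -c "
from h import *
go((540,-30,220,0))"
```

```text
t 0.1 at [ 169.6 -600.9  246.7] psi 15.74 j6 -10.2
xyz [ 511.5 -448.9   27.7] r [-1.800e-02 -1.000e-03  2.624e+00] rows>= 10.9
```

Emit:
apply_moves(rows=[{"x":500,"y":-450,"z":-30,"rx":0,"ry":0,"rz":2.62,"claw":0},{"x":510,"y":-450,"z":28,"rx":0,"ry":0,"rz":2.62,"claw":0}])

```text
time_s: 0.35
position: [0.2371, -0.4955, 0.2469]
tcp_rot: [[1.0, -0.005, 0.0], [-0.005, -1.0, 0.0], [0.0, -0.0, -1.0]]
force: [1.5, -0.7, -0.1]
opening: 0.997
grasp_force: 0.0
```

```bash
python3 -c "
from h import *
go((540,-30,220,0))"
```

```text
t 0.35 at [ 237.1 -495.5  246.9] psi -0.29 j6 14.2
xyz [ 300.5 -467.    27. ] r [-0.001 -0.004 -0.048] rows>= 8.9
```

Emit:
apply_moves(rows=[{"x":300,"y":-467,"z":0,"rx":0,"ry":0,"rz":-0.05,"claw":0},{"x":300,"y":-467,"z":0,"rx":0,"ry":0,"rz":-0.05,"claw":0},{"x":300,"y":-467,"z":0,"rx":0,"ry":0,"rz":-0.05,"claw":0},{"x":300,"y":-467,"z":0,"rx":0,"ry":0,"rz":-0.05,"claw":0},{"x":300,"y":-467,"z":0,"rx":0,"ry":0,"rz":-0.05,"claw":0},{"x":300,"y":-467,"z":0,"rx":0,"ry":0,"rz":-0.05,"claw":0},{"x":300,"y":-467,"z":27,"rx":0,"ry":0,"rz":-0.05,"claw":0},{"x":300,"y":-467,"z":27,"rx":0,"ry":0,"rz":-0.05,"claw":0},{"x":300,"y":-467,"z":27,"rx":0,"ry":0,"rz":-0.05,"claw":0},{"x":300,"y":-467,"z":27,"rx":0,"ry":0,"rz":-0.05,"claw":0}])

```text
time_s: 1.6
position: [0.5375, -0.0257, 0.2192]
tcp_rot: [[1.0, 0.012, -0.001], [0.012, -1.0, 0.001], [-0.001, -0.001, -1.0]]
force: [-0.5, -0.6, 0.2]
opening: 1.001
grasp_force: 0.0
```

```bash
python3 - <<'E'
from h import *
go((540,-30,220,0))
p=P('wrist');im,d=capture('wrist');im2,d2=capture('top')
np.savez('/tmp/w1.npz',im=im,d=d,**{k:np.array(v) for k,v in p.items()});np.savez('/tmp/top1.npz',im=im2,d=d2)
big=np.clip(im.astype(float)*1.5,0,255).astype(np.uint8);save(big,'w1.png')
save(im2,'top1.png')
E
```

```text
t 1.6 at [537.5 -25.7 219.2] psi 0.67 j6 74.6
xyz [ 2.4  4.3 -0.8] r [-0.009  0.009  0.111] rows>= 0.1
```

View pics/w1.png

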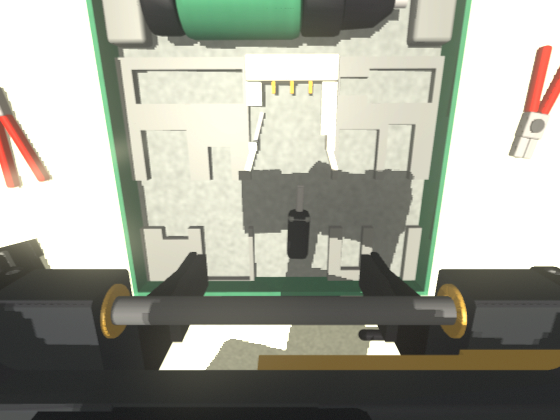

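View pics/top1.png

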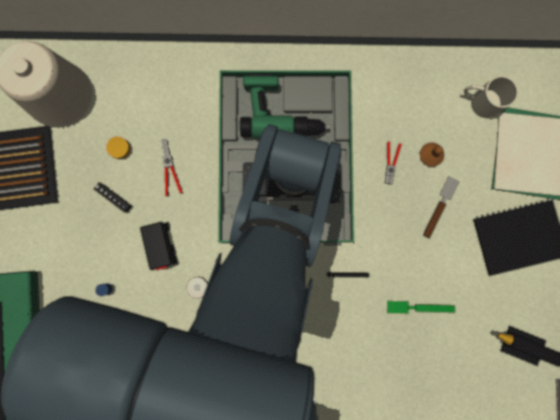

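No brush on the table; the kit present is pliers, cutters, spatula, bit bar, driver, battery. Wrist view shows holder (245–340, 55–170) and driver (298,232).

```bash
python3 - <<'E'
from h import *
z=np.load('/tmp/w1.npz');im,d=z['im'],z['d'];p={k:z[k] for k in ['fx','fy','cx','cy','xyz','orientation']}
X=cloud(p,d)*1000;Z=X[...,2];g=im.astype(int)
print('floor z',np.median(Z[195:200,230:270]),'tray',np.median(Z[110:125,150:185]))
wall=(abs(Z-42)<3)&(g[...,1]>g[...,0]+8)
for nm,sl in [('L',(slice(60,280),slice(90,150))),('R',(slice(60,280),slice(410,470)))]:
    m=np.zeros_like(wall);m[sl]=wall[sl];q=X[m];
    xs=np.linspace(450,640,20);lo=[];hi=[]
    for a in xs:
        s=q[abs(q[:,0]-a)<6]
        if len(s)>1: lo.append((a,s[:,1].min()));hi.append((a,s[:,1].max()))
    for n,l in (('lo',lo),('hi',hi)):
        l=np.array(l);f=np.polyfit(l[:,0]-530,l[:,1],1);print(nm,n,'y@530',f[1].round(1),'deg',np.degrees(f[0]).round(2),'res',np.std(l[:,1]-np.polyval(f,l[:,0]-530)).round(2))
m=np.zeros_like(wall);m[270:300,140:420]=wall[270:300,140:420];print('front wall x',np.round(np.percentile(X[m][:,0],[2,50,98]),1),m.sum())
# driver
m=(Z>22)&(Z<45)&(g.max(-1)<90);m[:200]=0;m[265:]=0;m[:,:275]=0;m[:,325:]=0
print('driver handle',rect(X/1000,m),np.percentile(Z[m],[50,95]))
# white holder by z map
for r in range(50,262,6):
    zz=Z[r,225:360];w=np.where((zz>9.5)&(zz<60))[0]
    runs=np.split(w,np.where(np.diff(w)>2)[0]+1) if len(w) else []
    print(r,[(round(X[r,225+a[0],1],1),round(X[r,225+a[-1],1],1),round(float(np.median(zz[a])),1)) for a in runs if len(a)>2],'x',round(float(X[r,290,0]),1))
E
```

```text
floor z 6.351109769346608 tray 16.42864827311924
L lo y@530 139.0 deg 0.88 res 0.19
L hi y@530 144.8 deg 1.03 res 0.2
R lo y@530 -189.7 deg 0.82 res 0.24
R hi y@530 -183.7 deg 0.9 res 0.2
front wall x [428.8 432.7 435.8] 942
driver handle (array([502.7, -43.1]), array([66.9, 24. ]), 178.9) [29.66218169 31.11865996]
50 [] x 686.8
56 [(np.float64(11.5), np.float64(-98.5), 32.0)] x 676.7
62 [(np.float64(32.9), np.float64(-98.9), 31.8)] x 671.6
68 [(np.float64(33.3), np.float64(-99.6), 31.8)] x 666.6
74 [(np.float64(16.7), np.float64(-99.8), 32.0)] x 661.5
80 [(np.float64(15.8), np.float64(-80.3), 30.7)] x 656.4
86 [(np.float64(15.9), np.float64(-2.6), 24.5), (np.float64(-13.7), np.float64(-15.6), 28.3), (np.float64(-31.1), np.float64(-34.0), 29.0), (np.float64(-49.6), np.float64(-51.5), 28.0), (np.float64(-62.6), np.float64(-80.6), 24.8)] x 651.1
92 [(np.float64(15.9), np.float64(-2.7), 24.2), (np.float64(-13.7), np.float64(-15.7), 28.8), (np.float64(-31.2), np.float64(-33.2), 29.1), (np.float64(-49.7), np.float64(-51.6), 29.2), (np.float64(-62.8), np.float64(-80.9), 24.8)] x 645.7
98 [
[... 2221 characters left out ...]
 503.7
236 [(np.float64(14.5), np.float64(9.8), 15.7), (np.float64(-30.7), np.float64(-54.1), 30.0), (np.float64(-79.3), np.float64(-92.9), 16.3)] x 495.9
242 [(np.float64(13.4), np.float64(9.3), 16.3), (np.float64(-30.7), np.float64(-54.4), 29.7), (np.float64(-79.4), np.float64(-93.8), 16.2)] x 488.8
248 [(np.float64(13.6), np.float64(9.2), 16.2), (np.float64(-30.8), np.float64(-53.3), 29.7), (np.float64(-79.9), np.float64(-94.2), 16.3)] x 482.3
254 [(np.float64(13.7), np.float64(9.1), 16.3), (np.float64(-30.9), np.float64(-53.8), 29.9), (np.float64(-80.0), np.float64(-93.3), 16.4)] x 474.5
260 [(np.float64(13.8), np.float64(9.1), 17.0), (np.float64(-79.9), np.float64(-94.2), 16.1)] x 457.0
```

```bash
python3 - <<'E'
from h import *
z=np.load('/tmp/w1.npz');im,d=z['im'],z['d'];p={k:z[k] for k in ['fx','fy','cx','cy','xyz','orientation']}
X=cloud(p,d)*1000;Z=X[...,2];g=im.astype(int)
m=(Z>22.5)&(Z<27)&(abs(X[...,1]+66)<2.5)&(X[...,0]<660)&(X[...,0]>580);print('lip R x',X[m][:,0].min(),X[m][:,0].max())
m=(Z>22.5)&(Z<27)&(abs(X[...,1]-1)<2.5)&(X[...,0]<660)&(X[...,0]>580);print('lip L x',X[m][:,0].min(),X[m][:,0].max())
m=(Z>30)&(Z<34)&(abs(X[...,1]+22)<6)&(X[...,0]<700)&(X[...,0]>620);print('stop bar top x',np.percentile(X[m][:,0],[1,99]))
m=(Z>27)&(Z<33)&(abs(X[...,1]+43)<20)&(X[...,0]<540);q=X[m];print('driver handle',rect(X/1000,m),np.percentile(q[:,0],[1,99]))
m=(Z>19)&(Z<24)&(abs(X[...,1]+43)<8)&(X[...,0]<570)&(X[...,0]>528);print('shaft x',np.percentile(X[m][:,0],[1,99]),'y',X[m][:,1].mean())
# bitbar pocket and driver pocket: floor region within tray, far part
for nm,sx,sy in [('bit',(615,690),(15,150)),('drv',(615,690),(-190,-85))]:
    m=(Z<11)&(Z>3)&(X[...,0]>sx[0])&(X[...,0]<sx[1])&(X[...,1]>sy[0])&(X[...,1]<sy[1])
    l=cv2.connectedComponents(m.astype(np.uint8))[1]
    for k in np.argsort(-np.bincount(l[m]))[:3]:
        if (l==k).sum()>150:print(nm,(l==k).sum(),X[l==k].min(0).round(1),X[l==k].max(0).round(1),rect(X/1000,l==k))
m=np.zeros_like(Z,bool)
np.set_printoptions(suppress=True)
for y0 in (-145,-105,43,100): 
    s=(abs(X[...,1]-y0)<2)&(X[...,0]>440)&(X[...,0]<690)&(d>0);q=X[s];o=np.argsort(q[:,0]);q=q[o];b=q[:,2]>11
    print(y0,[(q[i,0].round(1),int(b[i+1])) for i in np.where(np.diff(b.astype(int)))[0]])
E
```

```text
lip R x 606.3724522754368 656.4762178893759
lip L x 633.5953317547671 655.6870058921394
stop bar top x [656.15380307 690.87044128]
driver handle (array([478.5, -42. ]), array([88.6, 39.5]), 1.3) [434.2126461  521.67185702]
shaft x [528.08834996 552.40111961] y -43.75952335076231
bit 3601 [634.9  17.4   3.2] [667.9 127.4  11. ] (array([651.4,  72.5]), array([109.7,  31.7]), 90.7)
bit 1391 [678.8  15.    4. ] [690.  143.1  11. ] (array([685.,  79.]), array([128.1,  10.7]), 90.8)
bit 230208 [ 284.6 -370.8   -3.5] [735.3 321.9 356.5] (array([509.1, -23.9]), array([692.6, 446.8]), 90.6)
drv 2600 [ 638.7 -176.4    3.4] [670.9 -85.1  10.8] (array([ 654.7, -130.7]), array([91.3, 31.7]), 90.4)
drv 768 [ 682.6 -182.8    3.7] [690.  -85.1  10.9] (array([ 686.3, -133.9]), array([97.7,  7.4]), 90.0)
-145 [(np.float64(616.9), 1), (np.float64(637.6), 0), (np.float64(669.7), 1), (np.float64(670.1), 0), (np.float64(670.2), 1), (np.float64(670.3), 0), (np.float64(670.3), 1), (np.float64(670.3), 0), (np.float64(670.4), 1), (np.float64(680.9), 0)]
-105 [(np.float64(449.3), 0), (np.float64(449.4), 1), (n
[... 3794 characters left out ...]
(np.float64(667.4), 0), (np.float64(667.4), 1), (np.float64(667.5), 0), (np.float64(667.5), 1), (np.float64(678.2), 0), (np.float64(688.9), 1), (np.float64(689.5), 0), (np.float64(689.7), 1), (np.float64(689.7), 0), (np.float64(689.8), 1)]
100 [(np.float64(486.2), 0), (np.float64(486.3), 1), (np.float64(486.3), 0), (np.float64(486.4), 1), (np.float64(486.5), 0), (np.float64(486.8), 1), (np.float64(486.8), 0), (np.float64(486.9), 1), (np.float64(487.1), 0), (np.float64(608.0), 1), (np.float64(634.0), 0), (np.float64(666.3), 1), (np.float64(666.5), 0), (np.float64(666.6), 1), (np.float64(666.6), 0), (np.float64(666.6), 1), (np.float64(666.6), 0), (np.float64(666.7), 1), (np.float64(677.5), 0)]
```

```bash
python3 - <<'E'
from h import *
z=np.load('/tmp/w1.npz');d=z['d'];p={k:z[k] for k in ['fx','fy','cx','cy','xyz','orientation']}
X=cloud(p,d)*1000;Z=X[...,2]
for nm,a,b in(('drv',-165,-118),('bit',45,100)):
    print(nm,[(x,np.percentile(Z[(abs(X[...,0]-x)<2)&(X[...,1]>a)&(X[...,1]<b)],98).round(0)) for x in range(672,732,6)])
go((495,-42.5,110,-1.4),(495,-42.5,44,-1.4))
E
```

```text
drv [(672, np.float64(18.0)), (678, np.float64(18.0)), (684, np.float64(8.0)), (690, np.float64(26.0)), (696, np.float64(29.0)), (702, np.float64(29.0)), (708, np.float64(29.0)), (714, np.float64(41.0)), (720, np.float64(42.0)), (726, np.float64(29.0))]Traceback (most recent call last):
  File "<stdin>", line 5, in <module>
    return _quantile_unchecked(
        a, q, axis, out, overwrite_input, method, keepdims, weights)
    return _ureduce(a,
                    func=_quantile_ureduce_func,
    ...<5 lines>...
                    overwrite_input=overwrite_input,
                    method=method)
    r = func(a, **kwargs)
    result = _quantile(arr,
                       quantiles=q,
    ...<2 lines>...
                       out=out,
                       weights=wgt)
    slices_having_nans = np.isnan(arr[-1, ...])
                                  ~~~^^^^^^^^^
IndexError: index -1 is out of bounds for axis 0 with size 0
```

Emit:
apply_moves(rows=[{"x":-42.7,"y":16.3,"z":62,"rx":0,"ry":0,"rz":0.35,"claw":120},{"x":-42.7,"y":16.3,"z":115,"rx":0,"ry":0,"rz":0.35,"claw":120},{"x":-42.7,"y":16.3,"z":150,"rx":0,"ry":0,"rz":0.35,"claw":120},{"x":-42.7,"y":16.3,"z":150,"rx":0,"ry":0,"rz":0.35,"claw":120}])

```text
time_s: 2.2
position: [0.4915, -0.0467, 0.0683]
tcp_rot: [[0.999, -0.034, -0.006], [-0.034, -0.999, 0.002], [-0.006, -0.002, -1.0]]
force: [0.2, -0.2, 0.5]
opening: 0.628
grasp_force: 0.0
```

```bash
python3 -c "
from h import *
go((495,-42.5,44,-1.4))"
```

```text
t 2.2 at [491.5 -46.7  68.3] psi -1.94 j6 73.5
xyz [ 3.5 -4.3 24.3] r [-0.017  0.062 -0.09 ] rows>= 0.4
```

Emit:
apply_moves(rows=[{"x":3.5,"y":-4.3,"z":24.3,"rx":0,"ry":0,"rz":-0.09,"claw":120},{"x":3.5,"y":-4.3,"z":24.3,"rx":0,"ry":0,"rz":-0.09,"claw":120},{"x":3.5,"y":-4.3,"z":24.3,"rx":0,"ry":0,"rz":-0.09,"claw":120}])

```text
time_s: 2.58
position: [0.4985, -0.0422, 0.0476]
tcp_rot: [[1.0, -0.022, 0.002], [-0.022, -1.0, -0.001], [0.002, 0.001, -1.0]]
force: [0.5, -0.2, -0.4]
opening: 0.534
grasp_force: 0.0
```

```bash
python3 -c "
from h import *
go((495,-42.5,44,-1.4))"
```

```text
t 2.58 at [498.5 -42.2  47.6] psi -1.27 j6 73.6
xyz [-3.5  0.4  3.6] r [ 0.007 -0.023  0.022] rows>= 0.1
```

Emit:
apply_moves(rows=[{"x":0,"y":0,"z":2,"rx":0,"ry":0,"rz":0,"claw":120},{"x":0,"y":0,"z":2,"rx":0,"ry":0,"rz":0,"claw":120},{"x":0,"y":0,"z":2,"rx":0,"ry":0,"rz":0,"claw":120}])

```text
time_s: 2.95
position: [0.4978, -0.0416, 0.0443]
tcp_rot: [[1.0, -0.021, 0.001], [-0.021, -1.0, -0.0], [0.001, 0.0, -1.0]]
force: [0.5, 0.6, 0.2]
opening: 0.532
grasp_force: 0.0
```

```bash
python3 -c "
from h import *
go((495,-42.5,44,-1.4))"
```

```text
t 2.95 at [497.8 -41.6  44.3] psi -1.23 j6 73.6
xyz [-2.8  1.   0.3] r [ 0.002 -0.005  0.028] rows>= 0.0
```

Emit:
apply_moves(rows=[{"x":0,"y":0,"z":0,"rx":0,"ry":0,"rz":0,"claw":255},{"x":0,"y":0,"z":0,"rx":0,"ry":0,"rz":0,"claw":255},{"x":0,"y":0,"z":0,"rx":0,"ry":0,"rz":0,"claw":255},{"x":0,"y":0,"z":0,"rx":0,"ry":0,"rz":0,"claw":255},{"x":0,"y":0,"z":-60,"rx":0,"ry":0,"rz":0,"claw":255},{"x":0,"y":0,"z":-76,"rx":0,"ry":0,"rz":0,"claw":255},{"x":0,"y":0,"z":-76,"rx":0,"ry":0,"rz":0,"claw":255},{"x":0,"y":0,"z":-76,"rx":0,"ry":0,"rz":0,"claw":255}])

```text
time_s: 3.95
position: [0.497, -0.0413, 0.1193]
tcp_rot: [[1.0, -0.022, -0.001], [-0.022, -1.0, 0.0], [-0.002, -0.0, -1.0]]
force: [0.2, 0.0, -1.1]
opening: 0.272
grasp_force: 30.0
```

```bash
python3 - <<'E'
from h import *
go((654.4,-139,120,92.3))
im,d=capture('wrist');save(np.clip(im[200:420]*1.5,0,255).astype(np.uint8),'g1.png')
E
```

```text
t 3.95 at [497.  -41.3 119.3] psi -1.24 j6 73.6
xyz [159.5  94.2  -1. ] r [-1.500e-02  8.000e-03 -1.559e+01] rows>= 8.7
```

Emit:
apply_moves(rows=[{"x":40,"y":25,"z":0,"rx":0,"ry":0,"rz":-1.7,"claw":255},{"x":80,"y":50,"z":0,"rx":0,"ry":0,"rz":-3.4,"claw":255},{"x":110,"y":70,"z":0,"rx":0,"ry":0,"rz":-5.1,"claw":255},{"x":140,"y":85,"z":0,"rx":0,"ry":0,"rz":-6.8,"claw":255},{"x":160,"y":94,"z":0,"rx":0,"ry":0,"rz":-8.5,"claw":255},{"x":160,"y":94,"z":0,"rx":0,"ry":0,"rz":-10.2,"claw":255},{"x":160,"y":94,"z":0,"rx":0,"ry":0,"rz":-11.9,"claw":255},{"x":160,"y":94,"z":0,"rx":0,"ry":0,"rz":-13.6,"claw":255},{"x":160,"y":94,"z":0,"rx":0,"ry":0,"rz":-15.3,"claw":255},{"x":160,"y":94,"z":0,"rx":0,"ry":0,"rz":-15.59,"claw":255}])

```text
time_s: 5.25
position: [0.6547, -0.1387, 0.1182]
tcp_rot: [[-0.04, 0.999, -0.003], [0.999, 0.04, 0.001], [0.001, -0.003, -1.0]]
force: [-0.5, -1.2, -0.6]
opening: 0.27
grasp_force: 30.0
```

Emit:
apply_moves(rows=[{"x":0,"y":0,"z":20,"rx":0,"ry":0,"rz":0,"claw":255},{"x":0,"y":0,"z":20,"rx":0,"ry":0,"rz":0,"claw":255},{"x":0,"y":0,"z":20,"rx":0,"ry":0,"rz":0,"claw":255}])

```text
time_s: 5.62
position: [0.6553, -0.1388, 0.0991]
tcp_rot: [[-0.039, 0.999, -0.001], [0.999, 0.039, 0.001], [0.001, -0.001, -1.0]]
force: [1.1, 0.6, -0.2]
opening: 0.271
grasp_force: 30.0
```

```bash
python3 - <<'E'
from h import *
go((654.4,-139,45,92.3))
p=P('wrist');im,d=capture('wrist');save(np.clip(im*1.5,0,255).astype(np.uint8),'w2.png');np.savez('/tmp/w2.npz',im=im,d=d,**{k:np.array(v) for k,v in p.items()})
E
```

```text
t 5.62 at [ 655.3 -138.8   99.1] psi 92.26 j6 -23.8
xyz [-0.2 -0.8 54.1] r [-0.012 -0.006 -0.007] rows>= 0.9
```

View pics/w2.png

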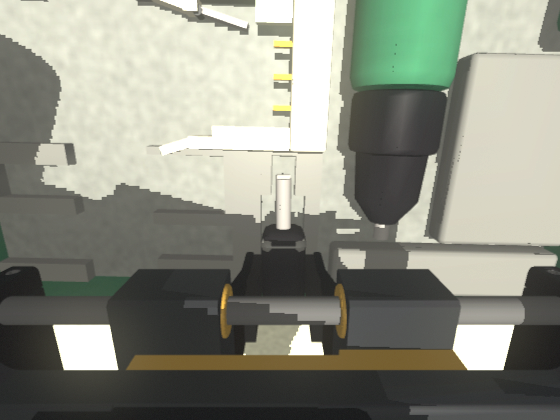

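Driver shaft tip at (283,178) is lined up with the slot (272–298).

Emit:
apply_moves(rows=[{"x":0,"y":-0.5,"z":25,"rx":0,"ry":0,"rz":0,"claw":255},{"x":0,"y":-0.5,"z":40,"rx":0,"ry":0,"rz":0,"claw":255},{"x":0,"y":-0.5,"z":48,"rx":0,"ry":0,"rz":0,"claw":255},{"x":0,"y":-0.5,"z":53,"rx":0,"ry":0,"rz":0,"claw":255},{"x":0,"y":-0.5,"z":53,"rx":0,"ry":0,"rz":0,"claw":255},{"x":0,"y":-0.5,"z":53,"rx":0,"ry":0,"rz":0,"claw":255}])

```text
time_s: 6.42
position: [0.6556, -0.1391, 0.0475]
tcp_rot: [[-0.04, 0.999, 0.001], [0.999, 0.04, -0.0], [-0.0, 0.001, -1.0]]
force: [0.0, -0.1, -0.2]
opening: 0.273
grasp_force: 30.0
```

Emit:
apply_moves(rows=[{"x":0,"y":0,"z":3,"rx":0,"ry":0,"rz":0,"claw":255},{"x":0,"y":0,"z":3,"rx":0,"ry":0,"rz":0,"claw":255}])

```text
time_s: 6.68
position: [0.6551, -0.139, 0.044]
tcp_rot: [[-0.04, 0.999, 0.0], [0.999, 0.04, -0.0], [-0.0, 0.0, -1.0]]
force: [0.4, 0.6, -1.1]
opening: 0.27
grasp_force: 30.0
```

Emit:
apply_moves(rows=[{"x":0,"y":0,"z":0,"rx":0,"ry":0,"rz":0,"claw":158},{"x":0,"y":0,"z":0,"rx":0,"ry":0,"rz":0,"claw":158},{"x":0,"y":0,"z":0,"rx":0,"ry":0,"rz":0,"claw":158},{"x":0,"y":0,"z":-50,"rx":0,"ry":0,"rz":0,"claw":158},{"x":0,"y":0,"z":-110,"rx":0,"ry":0,"rz":0,"claw":158},{"x":-40,"y":0,"z":-156,"rx":0,"ry":0,"rz":0,"claw":100},{"x":-80,"y":0,"z":-156,"rx":0,"ry":0,"rz":0,"claw":100},{"x":-80,"y":0,"z":-156,"rx":0,"ry":0,"rz":0,"claw":100},{"x":-80,"y":0,"z":-156,"rx":0,"ry":0,"rz":0,"claw":100}])

```text
time_s: 7.8
position: [0.6576, -0.2183, 0.1993]
tcp_rot: [[-0.04, 0.999, -0.002], [0.999, 0.04, 0.001], [0.002, -0.002, -1.0]]
force: [-0.4, -0.4, 0.6]
opening: 0.598
grasp_force: 0.0
```

```bash
cat >> h.py <<'E'
def wr(n):
    p=P('wrist');im,d=capture('wrist');save(np.clip(im*1.5,0,255).astype(np.uint8),n+'.png');np.savez('/tmp/%s.npz'%n,im=im,d=d,**{k:np.array(v) for k,v in p.items()})
    X=cloud(p,d)*1000;X[d==0]=1e4
    return p,im.astype(int),d,X,X[...,2]
def comp(m):
    l=cv2.connectedComponents(m.astype(np.uint8))[1];return l==(np.argmax(np.bincount(l[m])[1:])+1)
E
python3 - <<'E'
from h import *
go((496,-400,200,90))
p,im,d,X,Z=wr('w3')
m=(Z>24)&(Z<34)&(abs(X[...,0]-654)<25)&(abs(X[...,1]+142)<45)&(im.max(-1)<100)
print('driver handle',rect(X/1000,comp(m)),np.percentile(Z[comp(m)],[5,50,95]))
E
```

```text
t 7.8 at [ 657.6 -218.3  199.3] psi 92.28 j6 -29.9
xyz [-175.1 -168.7   -0.8] r [-0.015 -0.014  0.38 ] rows>= 3.9
driver handle (array([ 655.7, -145.4]), array([47.9, 23.2]), 92.8) [26.1600394  29.70267704 31.21696313]
```

Emit:
apply_moves(rows=[{"x":-60,"y":-57,"z":0,"rx":0,"ry":0,"rz":-1.7,"claw":60},{"x":-120,"y":-114,"z":0,"rx":0,"ry":0,"rz":-3.4,"claw":60},{"x":-176,"y":-169,"z":0,"rx":0,"ry":0,"rz":-5.1,"claw":60},{"x":-176,"y":-169,"z":0,"rx":0,"ry":0,"rz":-6.8,"claw":60},{"x":-176,"y":-169,"z":0,"rx":0,"ry":0,"rz":-8.5,"claw":60},{"x":-176,"y":-169,"z":0,"rx":0,"ry":0,"rz":-10.2,"claw":60},{"x":-176,"y":-169,"z":0,"rx":0,"ry":0,"rz":-10.45,"claw":60},{"x":-176,"y":-169,"z":0,"rx":0,"ry":0,"rz":-10.45,"claw":60},{"x":-176,"y":-169,"z":0,"rx":0,"ry":0,"rz":-10.45,"claw":60}])

```text
time_s: 8.98
position: [0.4968, -0.4009, 0.1998]
tcp_rot: [[-0.906, 0.423, -0.0], [0.423, 0.906, 0.0], [0.0, 0.0, -1.0]]
force: [0.1, -1.0, -0.3]
opening: 0.763
grasp_force: 0.0
```

```bash
python3 - <<'E'
from h import *
p,im,d,X,Z=wr('w4')
near=(abs(X[...,0]-500)<110)&(abs(X[...,1]+400)<90)
m=comp(near&(Z>7)&(Z<18)&(im[...,0]>im[...,2]+15));c,s,a=rect(X/1000,m);print('handle',c,s,a,np.percentile(Z[m],[5,50,95]))
u=np.array([np.cos(np.radians(a)),np.sin(np.radians(a))]); q=X[m][:,:2]-c; t=q@u;print('ext',t.min(),t.max(),'u',u)
m2=near&(Z>1.2)&(Z<18)&(Z==Z);m2=comp(m2);c,s,a=rect(X/1000,m2);print('whole',c,s,a)
go((496,-401,38,155))
E
```

```text
handle [ 494.3 -401.7] [101.3  20. ] 153.3 [10.15731023 12.05397377 13.30751898]
ext -50.60497154181767 50.676172184358045 u [-0.89337139  0.449319  ]
whole [ 525.  -419.4] [173.2  36.1] 154.0
t 9.03 at [ 496.8 -401.1  199.8] psi 154.99 j6 -113.9
xyz [  0.8  -0.3 161.8] r [ 0.001 -0.002 -0.002] rows>= 2.6
```

View pics/w4.png

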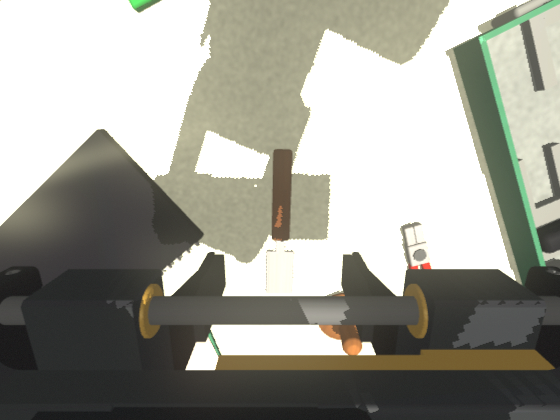

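Emit:
apply_moves(rows=[{"x":-28,"y":-3.3,"z":60,"rx":0,"ry":0,"rz":0.22,"claw":60},{"x":-28,"y":-3.3,"z":110,"rx":0,"ry":0,"rz":0.22,"claw":60},{"x":-28,"y":-3.3,"z":145,"rx":0,"ry":0,"rz":0.22,"claw":60},{"x":-28,"y":-3.3,"z":165,"rx":0,"ry":0,"rz":0.22,"claw":60},{"x":-28,"y":-3.3,"z":171,"rx":0,"ry":0,"rz":0.22,"claw":60},{"x":-28,"y":-3.3,"z":171,"rx":0,"ry":0,"rz":0.22,"claw":60},{"x":-28,"y":-3.3,"z":171,"rx":0,"ry":0,"rz":0.22,"claw":60}])

```text
time_s: 9.9
position: [0.5214, -0.4173, 0.0307]
tcp_rot: [[-0.896, 0.443, 0.002], [0.443, 0.896, -0.002], [-0.003, -0.001, -1.0]]
force: [-0.9, -0.1, 0.4]
opening: 0.766
grasp_force: 0.0
```

Emit:
apply_moves(rows=[{"x":0,"y":0,"z":0,"rx":0,"ry":0,"rz":0,"claw":255},{"x":0,"y":0,"z":0,"rx":0,"ry":0,"rz":0,"claw":255},{"x":0,"y":0,"z":0,"rx":0,"ry":0,"rz":0,"claw":255},{"x":0,"y":0,"z":0,"rx":0,"ry":0,"rz":0,"claw":255},{"x":0,"y":0,"z":0,"rx":0,"ry":0,"rz":0,"claw":255}])

```text
time_s: 10.52
position: [0.5205, -0.4164, 0.0288]
tcp_rot: [[-0.896, 0.443, -0.0], [0.443, 0.896, 0.0], [0.0, 0.0, -1.0]]
force: [1.2, 0.2, 0.6]
opening: 0.278
grasp_force: 0.0
```

Emit:
apply_moves(rows=[{"x":0,"y":0,"z":-50,"rx":0,"ry":0,"rz":0,"claw":255},{"x":0,"y":0,"z":-100,"rx":0,"ry":0,"rz":0,"claw":255},{"x":0,"y":0,"z":-100,"rx":0,"ry":0,"rz":0,"claw":255},{"x":0,"y":0,"z":-100,"rx":0,"ry":0,"rz":0,"claw":255}])

```text
time_s: 11.02
position: [0.5201, -0.4159, 0.1286]
tcp_rot: [[-0.896, 0.443, -0.001], [0.443, 0.896, 0.001], [0.001, 0.0, -1.0]]
force: [-0.3, -0.7, -0.8]
opening: 0.003
grasp_force: 0.0
```

```bash
python3 - <<'E'
from h import *
O=np.array([529.2,-22.1]);a=np.radians(.9);R=np.array([[np.cos(a),-np.sin(a)],[np.sin(a),np.cos(a)]])
for n,v in dict(spat=(0,-127),cut=(0,122),pl=(0,65)).items(): print(n,(O+R@np.array(v)).round(1))
go((531.2,-149.1,128,0.9))
E
```

```text
spat [ 531.2 -149.1]
cut [527.3  99.9]
pl [528.2  42.9]
t 11.03 at [ 520.1 -415.9  128.6] psi 153.69 j6 -111.9
xyz [108.4 244.1   0.8] r [-1.0000e-02 -7.0000e-03  2.5464e+01] rows>= 14.3
```

Emit:
apply_moves(rows=[{"x":0,"y":0,"z":-60,"rx":0,"ry":0,"rz":0,"claw":100},{"x":30,"y":0,"z":-70,"rx":0,"ry":0,"rz":0,"claw":100},{"x":30,"y":0,"z":-70,"rx":0,"ry":0,"rz":0,"claw":100},{"x":30,"y":0,"z":-70,"rx":0,"ry":0,"rz":0,"claw":100},{"x":30,"y":0,"z":-70,"rx":0,"ry":0,"rz":0,"claw":100}])

```text
time_s: 11.65
position: [0.4938, -0.403, 0.1973]
tcp_rot: [[-0.896, 0.443, -0.001], [0.443, 0.896, 0.002], [0.002, 0.001, -1.0]]
force: [-0.3, 0.0, -0.2]
opening: 0.488
grasp_force: 0.0
```

```bash
cat > sp.py <<'E'
from h import *
p,im,d,X,Z=wr('w5')
near=(abs(X[...,0]-510)<110)&(abs(X[...,1]+405)<90)
m=comp(near&(Z>7)&(Z<18)&(im[...,0]>im[...,2]+15));c,s,a=rect(X/1000,m);print('handle',c,s,a,np.percentile(Z[m],[5,50,95]))
u=np.array([np.cos(np.radians(a)),np.sin(np.radians(a))]);print('origin',c-30*u)
m2=comp(near&(Z>1.2)&(Z<18));c,s,a=rect(X/1000,m2);print('whole',c,s,a)
o=c-30*u
go((521,-416,28,a))
E
python3 sp.py
```

```text
handle [ 494.6 -401.9] [101.8  20. ] 153.3 [ 9.95940719 12.05130804 13.27179083]
origin [ 521.40114165 -415.37956996]
whole [ 525.6 -414.4] [169.5  34. ] 151.1
t 11.7 at [ 493.9 -403.1  197.5] psi 153.7 j6 -112.9
xyz [-30.3   0.3 169.5] r [ 0.007 -0.015  0.433] rows>= 2.8
```

Emit:
apply_moves(rows=[{"x":-30,"y":0,"z":60,"rx":0,"ry":0,"rz":0,"claw":100},{"x":-30,"y":0,"z":110,"rx":0,"ry":0,"rz":0,"claw":100},{"x":-30,"y":0,"z":145,"rx":0,"ry":0,"rz":0,"claw":100},{"x":-30,"y":0,"z":165,"rx":0,"ry":0,"rz":0,"claw":100},{"x":-30,"y":0,"z":169.5,"rx":0,"ry":0,"rz":0,"claw":100},{"x":-30,"y":0,"z":169.5,"rx":0,"ry":0,"rz":0,"claw":100},{"x":-30,"y":0,"z":169.5,"rx":0,"ry":0,"rz":0,"claw":100}])

```text
time_s: 12.58
position: [0.5214, -0.4174, 0.0313]
tcp_rot: [[-0.896, 0.443, 0.002], [0.443, 0.896, -0.003], [-0.003, -0.001, -1.0]]
force: [0.1, -0.4, -0.7]
opening: 0.604
grasp_force: 0.0
```

Emit:
apply_moves(rows=[{"x":0,"y":0,"z":0,"rx":0,"ry":0,"rz":0,"claw":255},{"x":0,"y":0,"z":0,"rx":0,"ry":0,"rz":0,"claw":255},{"x":0,"y":0,"z":0,"rx":0,"ry":0,"rz":0,"claw":255},{"x":0,"y":0,"z":0,"rx":0,"ry":0,"rz":0,"claw":255},{"x":0,"y":0,"z":0,"rx":0,"ry":0,"rz":0,"claw":255},{"x":0,"y":0,"z":0,"rx":0,"ry":0,"rz":0,"claw":255}])

```text
time_s: 13.32
position: [0.5205, -0.4163, 0.0295]
tcp_rot: [[-0.896, 0.443, -0.0], [0.443, 0.896, 0.0], [0.0, 0.0, -1.0]]
force: [0.8, 0.0, 0.7]
opening: 0.228
grasp_force: 30.0
```

Emit:
apply_moves(rows=[{"x":0,"y":0,"z":-50,"rx":0,"ry":0,"rz":0,"claw":255},{"x":0,"y":0,"z":-100,"rx":0,"ry":0,"rz":0,"claw":255},{"x":0,"y":0,"z":-100,"rx":0,"ry":0,"rz":0,"claw":255},{"x":0,"y":0,"z":-100,"rx":0,"ry":0,"rz":0,"claw":255}])

```text
time_s: 13.82
position: [0.52, -0.4159, 0.129]
tcp_rot: [[-0.896, 0.443, -0.001], [0.443, 0.896, 0.001], [0.001, 0.0, -1.0]]
force: [-0.6, -0.4, -1.7]
opening: 0.227
grasp_force: 30.0
```

```bash
python3 - <<'E'
from h import *
go((531.2,-149.1,128,0.9))
E
```

```text
t 13.82 at [ 520.  -415.9  129. ] psi 153.68 j6 -111.9
xyz [108.3 244.1   1.2] r [-1.2000e-02 -8.0000e-03  2.5464e+01] rows>= 14.3
```

Emit:
apply_moves(rows=[{"x":20,"y":40,"z":0,"rx":0,"ry":0,"rz":1.7,"claw":255},{"x":40,"y":80,"z":0,"rx":0,"ry":0,"rz":3.4,"claw":255},{"x":60,"y":120,"z":0,"rx":0,"ry":0,"rz":5.1,"claw":255},{"x":80,"y":160,"z":0,"rx":0,"ry":0,"rz":6.8,"claw":255},{"x":95,"y":200,"z":0,"rx":0,"ry":0,"rz":8.5,"claw":255},{"x":108,"y":244,"z":0,"rx":0,"ry":0,"rz":10.2,"claw":255},{"x":108,"y":244,"z":0,"rx":0,"ry":0,"rz":11.9,"claw":255},{"x":108,"y":244,"z":0,"rx":0,"ry":0,"rz":13.6,"claw":255},{"x":108,"y":244,"z":0,"rx":0,"ry":0,"rz":15.3,"claw":255},{"x":108,"y":244,"z":0,"rx":0,"ry":0,"rz":17,"claw":255}])

```text
time_s: 15.08
position: [0.5305, -0.149, 0.1274]
tcp_rot: [[0.624, 0.781, -0.004], [0.781, -0.624, 0.002], [-0.001, -0.005, -1.0]]
force: [0.8, 0.3, -1.7]
opening: 0.224
grasp_force: 30.0
```

Emit:
apply_moves(rows=[{"x":0,"y":0,"z":0,"rx":0,"ry":0,"rz":1.7,"claw":255},{"x":0,"y":0,"z":0,"rx":0,"ry":0,"rz":3.4,"claw":255},{"x":0,"y":0,"z":0,"rx":0,"ry":0,"rz":5.1,"claw":255},{"x":0,"y":0,"z":0,"rx":0,"ry":0,"rz":6.8,"claw":255},{"x":0,"y":0,"z":0,"rx":0,"ry":0,"rz":8.46,"claw":255},{"x":0,"y":0,"z":0,"rx":0,"ry":0,"rz":8.46,"claw":255},{"x":0,"y":0,"z":0,"rx":0,"ry":0,"rz":8.46,"claw":255},{"x":0,"y":0,"z":0,"rx":0,"ry":0,"rz":8.46,"claw":255}])

```text
time_s: 16.08
position: [0.5316, -0.1497, 0.129]
tcp_rot: [[1.0, 0.017, -0.001], [0.017, -1.0, 0.0], [-0.001, -0.0, -1.0]]
force: [0.2, 0.0, -1.6]
opening: 0.222
grasp_force: 30.0
```

```bash
python3 - <<'E'
from h import *
go((531.2,-149.3,70,0.9),(531.2,-149.3,36,0.9))
p,im,d,X,Z=wr('w6')
# pocket floor width near spatula bed from this view (handle part, far half of pocket)
m=comp((Z>3)&(Z<11)&(X[...,0]>560)&(X[...,0]<612)&(X[...,1]<-125)&(X[...,1]>-180)); print(rect(X/1000,m),X[m].max(0))
E
```

```text
t 16.07 at [ 531.6 -149.7  129. ] psi 1.0 j6 61.7
xyz [-0.4 -0.3 59. ] r [-0.004  0.008  0.017] rows>= 0.9
xyz [-0.3 -0.3 93. ] r [-0.004  0.008  0.017] rows>= 0.5
(array([ 611.3, -134.3]), array([1.7, 0.7]), 152.5) [ 611.87589656 -134.18650086    6.82298934]
```

View pics/w6.png

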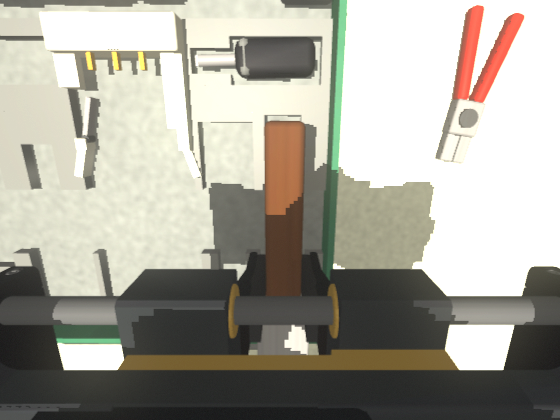

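Driver lies well in its pocket (280,57); the spatula handle (285,200) is above its pocket, blade towards the robot.

Emit:
apply_moves(rows=[{"x":-0.4,"y":-0.3,"z":50,"rx":0,"ry":0,"rz":0,"claw":255},{"x":-0.4,"y":-0.3,"z":75,"rx":0,"ry":0,"rz":0,"claw":255},{"x":-0.4,"y":-0.3,"z":87,"rx":0,"ry":0,"rz":0,"claw":255},{"x":-0.4,"y":-0.3,"z":91,"rx":0,"ry":0,"rz":0,"claw":255},{"x":-0.4,"y":-0.3,"z":92.5,"rx":0,"ry":0,"rz":0,"claw":255},{"x":-0.4,"y":-0.3,"z":93,"rx":0,"ry":0,"rz":0,"claw":255},{"x":-0.4,"y":-0.3,"z":93,"rx":0,"ry":0,"rz":0,"claw":255}])

```text
time_s: 17.0
position: [0.5319, -0.1497, 0.0371]
tcp_rot: [[1.0, 0.016, 0.001], [0.016, -1.0, -0.001], [0.001, 0.001, -1.0]]
force: [-0.4, -0.4, -0.6]
opening: 0.219
grasp_force: 30.0
```

Emit:
apply_moves(rows=[{"x":0,"y":0,"z":1.5,"rx":0,"ry":0,"rz":0,"claw":255},{"x":0,"y":0,"z":1.5,"rx":0,"ry":0,"rz":0,"claw":255},{"x":0,"y":0,"z":1.5,"rx":0,"ry":0,"rz":0,"claw":165},{"x":0,"y":0,"z":1.5,"rx":0,"ry":0,"rz":0,"claw":165},{"x":0,"y":0,"z":1.5,"rx":0,"ry":0,"rz":0,"claw":165},{"x":0,"y":0,"z":-40,"rx":0,"ry":0,"rz":0,"claw":165},{"x":0,"y":0,"z":-100,"rx":0,"ry":0,"rz":0,"claw":100},{"x":0,"y":60,"z":-150,"rx":0,"ry":0,"rz":0,"claw":100},{"x":0,"y":60,"z":-160,"rx":0,"ry":0,"rz":0,"claw":100},{"x":0,"y":60,"z":-160,"rx":0,"ry":0,"rz":0,"claw":100}])

```text
time_s: 18.25
position: [0.5333, -0.211, 0.1981]
tcp_rot: [[1.0, 0.014, 0.004], [0.014, -1.0, -0.002], [0.004, 0.002, -1.0]]
force: [-0.5, -0.1, -0.3]
opening: 0.601
grasp_force: 0.0
```

Emit:
apply_moves(rows=[{"x":0,"y":0,"z":0,"rx":0,"ry":0,"rz":0,"claw":100},{"x":0,"y":0,"z":0,"rx":0,"ry":0,"rz":0,"claw":100}])

```text
time_s: 18.5
position: [0.5314, -0.2081, 0.1948]
tcp_rot: [[1.0, 0.017, -0.003], [0.017, -1.0, 0.002], [-0.003, -0.002, -1.0]]
force: [-0.3, -0.1, -0.3]
opening: 0.606
grasp_force: 0.0
```

```bash
cat > cu.py <<'E'
from h import *
import sys
cx,cy=map(float,sys.argv[2:4])
p,im,d,X,Z=wr(sys.argv[1])
near=(abs(X[...,0]-cx)<90)&(abs(X[...,1]-cy)<60)
al=comp(near&(Z>5)&(Z<20));print('all',rect(X/1000,al),al.sum())
red=near&(Z>5)&(Z<20)&(im[...,0]>im[...,1]+50)
st=al&~(im[...,0]>im[...,1]+30)
print('steel',rect(X/1000,st),st.sum(),'red',rect(X/1000,red),red.sum(),X[red].mean(0))
blk=al&(Z>12.8)&~(im[...,0]>im[...,1]+30);blk=comp(cv2.morphologyEx(blk.astype(np.uint8),cv2.MORPH_OPEN,np.ones((3,3)))>0);print('block top',rect(X/1000,blk),blk.sum(),np.percentile(Z[blk],[5,50,95]))
rr=comp(red);print('handle1',rect(X/1000,rr));r2=comp(red&~rr);print('handle2',rect(X/1000,r2))
E
python3 cu.py w7 637 -293
python3 - <<'E'
from h import *
z=np.load('/tmp/w7.npz');im,d=z['im'].astype(int),z['d'];p={k:z[k] for k in ['fx','fy','cx','cy','xyz','orientation']}
X=cloud(p,d)*1000;Z=X[...,2]
m=(Z>13)&(Z<24)&(abs(X[...,0]-560)<60)&(abs(X[...,1]+149)<16)&(im[...,0]>im[...,2]+15);m=comp(m);print('spat handle',rect(X/1000,m),np.percentile(Z[m],[5,50,95]))
go((600,-293,200,0))
E
```

```text
all (array([ 637.3, -294.3]), array([108.8,  38.4]), 173.5) 2652
steel (array([ 635.3, -296.1]), array([105.2,  29.6]), 170.8) 1155 red (array([ 660.6, -296.5]), array([62. , 37.4]), 173.5) 1426 [ 661.43701468 -295.25868242   11.26891263]
block top (array([ 617.6, -289.5]), array([25. , 21.5]), 172.4) 542 [13.18381923 14.48063603 16.24414519]
handle1 (array([ 659.4, -306.5]), array([62.7,  8.4]), 163.3)
handle2 (array([ 662.5, -285. ]), array([61.4,  8.4]), 0.3)
spat handle (array([ 562.8, -150.1]), array([100.7,  20.3]), 0.6) [16.36456028 18.1086808  19.39016384]
t 18.55 at [ 531.7 -208.2  194.9] psi 0.98 j6 56.4
xyz [66.9 85.9 -5.4] r [-0.019  0.027  0.163] rows>= 1.7
```

Emit:
apply_moves(rows=[{"x":42,"y":41,"z":0,"rx":0,"ry":0,"rz":1.43,"claw":100},{"x":84.5,"y":82.8,"z":30,"rx":0,"ry":0,"rz":1.43,"claw":100},{"x":84.5,"y":82.8,"z":80,"rx":0,"ry":0,"rz":1.43,"claw":100},{"x":84.5,"y":82.8,"z":125,"rx":0,"ry":0,"rz":1.43,"claw":100},{"x":84.5,"y":82.8,"z":150,"rx":0,"ry":0,"rz":1.43,"claw":100},{"x":84.5,"y":82.8,"z":162,"rx":0,"ry":0,"rz":1.43,"claw":100},{"x":84.5,"y":82.8,"z":165,"rx":0,"ry":0,"rz":1.43,"claw":100},{"x":84.5,"y":82.8,"z":165,"rx":0,"ry":0,"rz":1.43,"claw":100},{"x":84.5,"y":82.8,"z":165,"rx":0,"ry":0,"rz":1.43,"claw":100}])

```text
time_s: 19.68
position: [0.6191, -0.2914, 0.0329]
tcp_rot: [[0.991, -0.133, 0.002], [-0.133, -0.991, -0.002], [0.002, 0.001, -1.0]]
force: [0.4, -0.6, 0.4]
opening: 0.605
grasp_force: 0.0
```

Emit:
apply_moves(rows=[{"x":0,"y":0,"z":0,"rx":0,"ry":0,"rz":0,"claw":255},{"x":0,"y":0,"z":0,"rx":0,"ry":0,"rz":0,"claw":255},{"x":0,"y":0,"z":0,"rx":0,"ry":0,"rz":0,"claw":255},{"x":0,"y":0,"z":0,"rx":0,"ry":0,"rz":0,"claw":255},{"x":0,"y":0,"z":0,"rx":0,"ry":0,"rz":0,"claw":255},{"x":0,"y":0,"z":0,"rx":0,"ry":0,"rz":0,"claw":255},{"x":0,"y":0,"z":0,"rx":0,"ry":0,"rz":0,"claw":255}])

```text
time_s: 20.55
position: [0.6182, -0.2907, 0.0315]
tcp_rot: [[0.991, -0.133, -0.0], [-0.133, -0.991, 0.0], [-0.0, -0.0, -1.0]]
force: [-0.5, 1.0, 1.8]
opening: 0.247
grasp_force: 30.0
```

Emit:
apply_moves(rows=[{"x":0,"y":0,"z":-50,"rx":0,"ry":0,"rz":0,"claw":255},{"x":0,"y":0,"z":-95,"rx":0,"ry":0,"rz":0,"claw":255},{"x":-20,"y":-50,"z":-95,"rx":0,"ry":0,"rz":0,"claw":255},{"x":-40,"y":-105,"z":-95,"rx":0,"ry":0,"rz":0,"claw":255},{"x":-60,"y":-160,"z":-95,"rx":0,"ry":0,"rz":0,"claw":255},{"x":-80,"y":-215,"z":-95,"rx":0,"ry":0,"rz":0,"claw":255},{"x":-100,"y":-270,"z":-95,"rx":0,"ry":0,"rz":-0.5,"claw":255},{"x":-120,"y":-325,"z":-95,"rx":0,"ry":0,"rz":-1,"claw":255},{"x":-142,"y":-375,"z":-95,"rx":0,"ry":0,"rz":-1.42,"claw":255},{"x":-142,"y":-375,"z":-95,"rx":0,"ry":0,"rz":-1.42,"claw":255}])

```text
time_s: 21.8
position: [0.5252, 0.1031, 0.1261]
tcp_rot: [[1.0, 0.021, -0.002], [0.021, -1.0, 0.0], [-0.002, -0.0, -1.0]]
force: [-0.4, -0.7, -1.6]
opening: 0.244
grasp_force: 30.0
```

Emit:
apply_moves(rows=[{"x":0,"y":0,"z":0,"rx":0,"ry":0,"rz":0,"claw":255},{"x":0,"y":0,"z":0,"rx":0,"ry":0,"rz":0,"claw":255},{"x":0,"y":0,"z":0,"rx":0,"ry":0,"rz":0,"claw":255}])

```text
time_s: 22.18
position: [0.5281, 0.0983, 0.1264]
tcp_rot: [[1.0, 0.013, 0.0], [0.013, -1.0, -0.0], [0.0, 0.0, -1.0]]
force: [-0.2, -0.6, -1.8]
opening: 0.249
grasp_force: 30.0
```

```bash
python3 - <<'E'
from h import *
go((527.3,99.9,38,0.9))
p,im,d,X,Z=wr('w8')
E
```

```text
t 22.18 at [528.1  98.3 126.4] psi 0.74 j6 87.9
xyz [-0.8 -1.6 88.4] r [ 0.001 -0.004 -0.027] rows>= 1.4
```

View pics/w8.png

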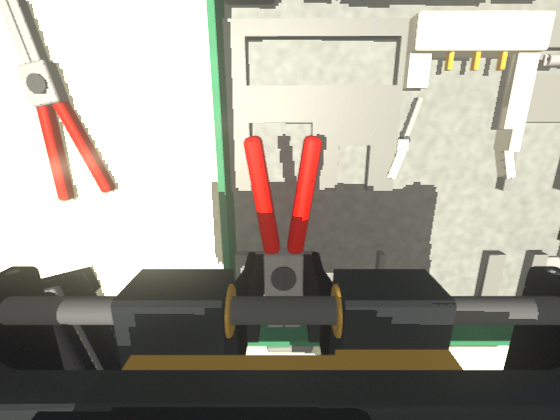

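Cutters' handles (245–320) sit over their pocket; lowering.

Emit:
apply_moves(rows=[{"x":-0.8,"y":-1.6,"z":50,"rx":0,"ry":0,"rz":-0.03,"claw":255},{"x":-0.8,"y":-1.6,"z":70,"rx":0,"ry":0,"rz":-0.03,"claw":255},{"x":-0.8,"y":-1.6,"z":82,"rx":0,"ry":0,"rz":-0.03,"claw":255},{"x":-0.8,"y":-1.6,"z":87,"rx":0,"ry":0,"rz":-0.03,"claw":255},{"x":-0.8,"y":-1.6,"z":88.5,"rx":0,"ry":0,"rz":-0.03,"claw":255},{"x":-0.8,"y":-1.6,"z":88.5,"rx":0,"ry":0,"rz":-0.03,"claw":255},{"x":-0.8,"y":-1.6,"z":88.5,"rx":0,"ry":0,"rz":-0.03,"claw":255}])

```text
time_s: 23.1
position: [0.5271, 0.1013, 0.0386]
tcp_rot: [[1.0, 0.018, 0.001], [0.018, -1.0, -0.0], [0.001, 0.0, -1.0]]
force: [-1.0, 1.1, -1.5]
opening: 0.251
grasp_force: 30.0
```

Emit:
apply_moves(rows=[{"x":0,"y":0,"z":0.8,"rx":0,"ry":0,"rz":0,"claw":255},{"x":0,"y":0,"z":0.8,"rx":0,"ry":0,"rz":0,"claw":150},{"x":0,"y":0,"z":0.8,"rx":0,"ry":0,"rz":0,"claw":150},{"x":0,"y":0,"z":0.8,"rx":0,"ry":0,"rz":0,"claw":150},{"x":0,"y":0,"z":-40,"rx":0,"ry":0,"rz":0,"claw":150},{"x":0,"y":0,"z":-100,"rx":0,"ry":0,"rz":0,"claw":100},{"x":10,"y":-60,"z":-150,"rx":0,"ry":0,"rz":-0.5,"claw":100},{"x":20,"y":-100,"z":-160,"rx":0,"ry":0,"rz":-1.9,"claw":100},{"x":20,"y":-100,"z":-160,"rx":0,"ry":0,"rz":-1.9,"claw":100},{"x":20,"y":-100,"z":-160,"rx":0,"ry":0,"rz":-1.9,"claw":100}])

```text
time_s: 24.35
position: [0.5439, 0.2014, 0.1974]
tcp_rot: [[0.976, 0.216, -0.002], [0.216, -0.976, -0.001], [-0.002, 0.0, -1.0]]
force: [0.4, 0.2, -0.0]
opening: 0.606
grasp_force: 0.0
```

Emit:
apply_moves(rows=[{"x":0,"y":0,"z":0,"rx":0,"ry":0,"rz":0,"claw":100},{"x":0,"y":0,"z":0,"rx":0,"ry":0,"rz":0,"claw":100}])

```text
time_s: 24.6
position: [0.5443, 0.2004, 0.197]
tcp_rot: [[0.977, 0.214, -0.002], [0.214, -0.977, -0.0], [-0.002, 0.0, -1.0]]
force: [0.2, 0.1, -0.2]
opening: 0.61
grasp_force: 0.0
```

```bash
python3 cu.py w9 615 277; python3 - <<'E'
from h import *
z=np.load('/tmp/w9.npz');im,d=z['im'].astype(int),z['d'];p={k:z[k] for k in ['fx','fy','cx','cy','xyz','orientation']}
X=cloud(p,d)*1000;Z=X[...,2]
m=(Z>10)&(Z<26)&(abs(X[...,0]-560)<70)&(abs(X[...,1]-100)<32)&(im[...,0]>im[...,1]+50);print('cut red',rect(X/1000,m),np.percentile(Z[m],[5,50,95]),X[m].min(0),X[m].max(0))
m=comp((Z>24)&(Z<40)&(abs(X[...,0]-537)<70)&(abs(X[...,1]-413)<70)&(Z<27.5));print('bitbar',rect(X/1000,m),m.sum())
go((640,281,30,12.5))
E
```

```text
all (array([619.3, 276.2]), array([145.5,  44.9]), 11.7) 3010
steel (array([619.9, 269.7]), array([146.1,  38.5]), 8.8) 1710 red (array([583.8, 271.9]), array([71.9, 44.2]), 16.1) 1205 [585.4753442  269.89290011  11.85191306]
block top (array([633.8, 280.2]), array([28.8, 21.1]), 11.8) 670 [13.1861095  14.54407985 16.54488233]
handle1 (array([581.2, 282.1]), array([74. ,  8.7]), 2.4)
handle2 (array([587.5, 257.8]), array([71.7,  8.8]), 21.8)
cut red (array([570.5, 102.3]), array([61.6, 38. ]), 1.1) [13.32592039 17.61239882 19.15636701] [539.67798512  83.85727096  10.49210359] [601.56808511 121.80219806  20.19746212]
bitbar (array([538. , 413.6]), array([99.3, 24. ]), 54.2) 1473
t 24.65 at [544.6 200.5 197.2] psi 12.34 j6 86.8
xyz [110.7 -58.2 167. ] r [-0.     0.016 -0.026] rows>= 3.3
```

Emit:
apply_moves(rows=[{"x":50,"y":-30,"z":0,"rx":0,"ry":0,"rz":0.07,"claw":100},{"x":104.2,"y":-58.8,"z":20,"rx":0,"ry":0,"rz":0.07,"claw":100},{"x":104.2,"y":-58.8,"z":75,"rx":0,"ry":0,"rz":0.07,"claw":100},{"x":104.2,"y":-58.8,"z":125,"rx":0,"ry":0,"rz":0.07,"claw":100},{"x":104.2,"y":-58.8,"z":155,"rx":0,"ry":0,"rz":0.07,"claw":100},{"x":104.2,"y":-58.8,"z":165,"rx":0,"ry":0,"rz":0.07,"claw":100},{"x":104.2,"y":-58.8,"z":167,"rx":0,"ry":0,"rz":0.07,"claw":100},{"x":104.2,"y":-58.8,"z":167,"rx":0,"ry":0,"rz":0.07,"claw":100},{"x":104.2,"y":-58.8,"z":167,"rx":0,"ry":0,"rz":0.07,"claw":100}])

```text
time_s: 25.78
position: [0.635, 0.2817, 0.0327]
tcp_rot: [[0.978, 0.208, 0.003], [0.208, -0.978, 0.001], [0.003, -0.0, -1.0]]
force: [0.3, 0.8, 0.3]
opening: 0.604
grasp_force: 0.0
```

Emit:
apply_moves(rows=[{"x":0,"y":0,"z":0,"rx":0,"ry":0,"rz":0,"claw":255},{"x":0,"y":0,"z":0,"rx":0,"ry":0,"rz":0,"claw":255},{"x":0,"y":0,"z":0,"rx":0,"ry":0,"rz":0,"claw":255},{"x":0,"y":0,"z":0,"rx":0,"ry":0,"rz":0,"claw":255},{"x":0,"y":0,"z":0,"rx":0,"ry":0,"rz":0,"claw":255},{"x":0,"y":0,"z":0,"rx":0,"ry":0,"rz":0,"claw":255},{"x":0,"y":0,"z":0,"rx":0,"ry":0,"rz":0,"claw":255}])

```text
time_s: 26.65
position: [0.6339, 0.2814, 0.0309]
tcp_rot: [[0.978, 0.208, -0.0], [0.208, -0.978, -0.0], [-0.0, 0.0, -1.0]]
force: [0.8, -1.0, 0.4]
opening: 0.251
grasp_force: 30.0
```

Emit:
apply_moves(rows=[{"x":0,"y":0,"z":-50,"rx":0,"ry":0,"rz":0,"claw":255},{"x":0,"y":0,"z":-95,"rx":0,"ry":0,"rz":0,"claw":255},{"x":-35,"y":48,"z":-95,"rx":0,"ry":0,"rz":0.5,"claw":255},{"x":-70,"y":97,"z":-95,"rx":0,"ry":0,"rz":1,"claw":255},{"x":-105,"y":145,"z":-95,"rx":0,"ry":0,"rz":1.5,"claw":255},{"x":-135,"y":186,"z":-95,"rx":0,"ry":0,"rz":1.85,"claw":255},{"x":-153,"y":211.3,"z":-95,"rx":0,"ry":0,"rz":1.85,"claw":255},{"x":-153,"y":211.3,"z":-95,"rx":0,"ry":0,"rz":1.85,"claw":255},{"x":-153,"y":211.3,"z":-95,"rx":0,"ry":0,"rz":1.85,"claw":255},{"x":-153,"y":211.3,"z":-95,"rx":0,"ry":0,"rz":1.85,"claw":255}])

```text
time_s: 27.9
position: [0.5289, 0.0439, 0.1259]
tcp_rot: [[1.0, 0.017, 0.001], [0.017, -1.0, 0.0], [0.001, -0.0, -1.0]]
force: [-0.8, 0.1, -1.2]
opening: 0.246
grasp_force: 30.0
```

Emit:
apply_moves(rows=[{"x":0,"y":0,"z":30,"rx":0,"ry":0,"rz":0,"claw":255},{"x":0,"y":0,"z":30,"rx":0,"ry":0,"rz":0,"claw":255},{"x":0,"y":0,"z":30,"rx":0,"ry":0,"rz":0,"claw":255},{"x":0,"y":0,"z":30,"rx":0,"ry":0,"rz":0,"claw":255}])

```text
time_s: 28.4
position: [0.529, 0.0431, 0.0968]
tcp_rot: [[1.0, 0.017, 0.002], [0.017, -1.0, -0.0], [0.002, 0.0, -1.0]]
force: [-0.0, 0.3, -1.7]
opening: 0.246
grasp_force: 30.0
```

```bash
python3 - <<'E'
from h import *
go((528.2,43.4,37,0.9))
p,im,d,X,Z=wr('w10')
E
```

```text
t 28.4 at [529.   43.1  96.8] psi 0.95 j6 81.6
xyz [-0.9 -0.3 59.8] r [ 0.002 -0.018  0.009] rows>= 1.0
```

View pics/w10.png

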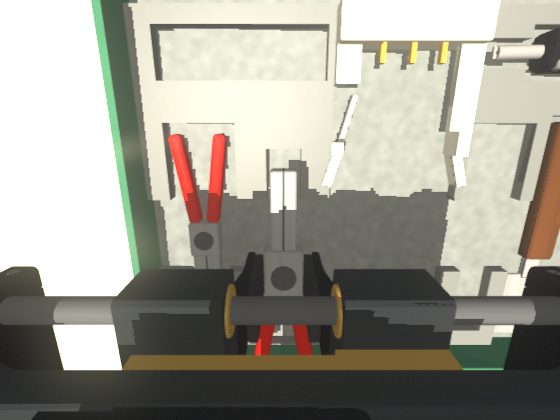

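Pliers jaws (285,190) over the narrow slot (267–298); cutters lie well (200,200).

Emit:
apply_moves(rows=[{"x":-0.9,"y":0,"z":35,"rx":0,"ry":0,"rz":0,"claw":255},{"x":-0.9,"y":0,"z":50,"rx":0,"ry":0,"rz":0,"claw":255},{"x":-0.9,"y":0,"z":57,"rx":0,"ry":0,"rz":0,"claw":255},{"x":-0.9,"y":0,"z":59,"rx":0,"ry":0,"rz":0,"claw":255},{"x":-0.9,"y":0,"z":59.5,"rx":0,"ry":0,"rz":0,"claw":255},{"x":-0.9,"y":0,"z":59.5,"rx":0,"ry":0,"rz":0,"claw":255},{"x":-0.9,"y":0,"z":59.5,"rx":0,"ry":0,"rz":0,"claw":255}])

```text
time_s: 29.32
position: [0.5277, 0.0429, 0.0369]
tcp_rot: [[1.0, 0.016, 0.001], [0.016, -1.0, -0.0], [0.001, 0.0, -1.0]]
force: [0.7, -0.1, -1.2]
opening: 0.247
grasp_force: 30.0
```

Emit:
apply_moves(rows=[{"x":0,"y":0,"z":0,"rx":0,"ry":0,"rz":0,"claw":150},{"x":0,"y":0,"z":0,"rx":0,"ry":0,"rz":0,"claw":150},{"x":0,"y":0,"z":0,"rx":0,"ry":0,"rz":0,"claw":150},{"x":0,"y":0,"z":-40,"rx":0,"ry":0,"rz":0,"claw":150},{"x":0,"y":0,"z":-100,"rx":0,"ry":0,"rz":0,"claw":100},{"x":4,"y":-60,"z":-120,"rx":0,"ry":0,"rz":-1,"claw":100},{"x":6,"y":-120,"z":-120,"rx":0,"ry":0,"rz":-2.7,"claw":100},{"x":8,"y":-180,"z":-120,"rx":0,"ry":0,"rz":-4.4,"claw":100},{"x":10,"y":-240,"z":-120,"rx":0,"ry":0,"rz":-6.1,"claw":100},{"x":13,"y":-300,"z":-120,"rx":0,"ry":0,"rz":-7.8,"claw":100}])

```text
time_s: 30.58
position: [0.5352, 0.3449, 0.1564]
tcp_rot: [[0.668, 0.744, -0.0], [0.744, -0.668, -0.0], [-0.0, 0.0, -1.0]]
force: [1.9, -0.2, 0.1]
opening: 0.605
grasp_force: 0.0
```

```bash
python3 - <<'E'
from h import *
go((538,413.6,150,54.2))
E
```

```text
t 30.57 at [535.2 344.9 156.4] psi 48.07 j6 64.7
xyz [ 53.  -43.8   6.4] r [ 1.000e-03  2.000e-03 -1.022e+00] rows>= 1.1
```

Emit:
apply_moves(rows=[{"x":53,"y":-44,"z":0,"rx":0,"ry":0,"rz":-1.02,"claw":100},{"x":53,"y":-44,"z":0,"rx":0,"ry":0,"rz":-1.02,"claw":100},{"x":53,"y":-44,"z":0,"rx":0,"ry":0,"rz":-1.02,"claw":100},{"x":53,"y":-44,"z":0,"rx":0,"ry":0,"rz":-1.02,"claw":100},{"x":53,"y":-44,"z":0,"rx":0,"ry":0,"rz":-1.02,"claw":100}])

```text
time_s: 31.2
position: [0.539, 0.4102, 0.1565]
tcp_rot: [[0.592, 0.806, -0.001], [0.806, -0.592, -0.001], [-0.001, -0.0, -1.0]]
force: [-0.5, 0.1, -0.2]
opening: 0.604
grasp_force: 0.0
```

```bash
python3 - <<'E'
from h import *
p,im,d,X,Z=wr('w11')
m=comp((Z>21)&(Z<27)&(abs(X[...,0]-537)<70)&(abs(X[...,1]-413)<70));print('bitbar',rect(X/1000,m),m.sum(),Z[m].mean())
go((538,413.6,38,54.2))
E
```

```text
bitbar (array([537.8, 414.9]), array([99.8, 24. ]), 53.3) 2568 24.100101199247888
t 31.25 at [539.  410.4 156.5] psi 53.72 j6 64.1
xyz [  2.1  -2.7 118.5] r [-0.001  0.005 -0.08 ] rows>= 1.9
```

Emit:
apply_moves(rows=[{"x":2.5,"y":-3.2,"z":50,"rx":0,"ry":0,"rz":0,"claw":100},{"x":2.5,"y":-3.2,"z":90,"rx":0,"ry":0,"rz":0,"claw":100},{"x":2.5,"y":-3.2,"z":110,"rx":0,"ry":0,"rz":0,"claw":100},{"x":2.5,"y":-3.2,"z":118,"rx":0,"ry":0,"rz":0,"claw":100},{"x":2.5,"y":-3.2,"z":118,"rx":0,"ry":0,"rz":0,"claw":100},{"x":2.5,"y":-3.2,"z":118,"rx":0,"ry":0,"rz":0,"claw":100},{"x":2.5,"y":-3.2,"z":118,"rx":0,"ry":0,"rz":0,"claw":100}])

```text
time_s: 32.12
position: [0.5383, 0.4163, 0.0399]
tcp_rot: [[0.59, 0.807, 0.002], [0.807, -0.59, 0.001], [0.002, 0.001, -1.0]]
force: [-0.5, -0.7, 0.1]
opening: 0.607
grasp_force: 0.0
```

Emit:
apply_moves(rows=[{"x":0,"y":0,"z":0,"rx":0,"ry":0,"rz":0,"claw":255},{"x":0,"y":0,"z":0,"rx":0,"ry":0,"rz":0,"claw":255},{"x":0,"y":0,"z":0,"rx":0,"ry":0,"rz":0,"claw":255},{"x":0,"y":0,"z":0,"rx":0,"ry":0,"rz":0,"claw":255},{"x":0,"y":0,"z":0,"rx":0,"ry":0,"rz":0,"claw":255},{"x":0,"y":0,"z":0,"rx":0,"ry":0,"rz":0,"claw":255},{"x":0,"y":0,"z":0,"rx":0,"ry":0,"rz":0,"claw":255}])

```text
time_s: 33.0
position: [0.5375, 0.4158, 0.0384]
tcp_rot: [[0.59, 0.807, -0.0], [0.807, -0.59, -0.0], [-0.0, -0.0, -1.0]]
force: [-0.8, 0.8, -0.2]
opening: 0.274
grasp_force: 30.0
```

Emit:
apply_moves(rows=[{"x":0,"y":0,"z":-50,"rx":0,"ry":0,"rz":0,"claw":255},{"x":0,"y":0,"z":-90,"rx":0,"ry":0,"rz":0,"claw":255},{"x":-34,"y":48,"z":-90,"rx":0,"ry":0,"rz":-1,"claw":255},{"x":-69,"y":97,"z":-90,"rx":0,"ry":0,"rz":-2.5,"claw":255},{"x":-104,"y":146,"z":-90,"rx":0,"ry":0,"rz":-4,"claw":255},{"x":-139,"y":195,"z":-90,"rx":0,"ry":0,"rz":-5,"claw":255},{"x":-174,"y":244,"z":-90,"rx":0,"ry":0,"rz":-6.18,"claw":255},{"x":-209,"y":293.6,"z":-90,"rx":0,"ry":0,"rz":-6.18,"claw":255},{"x":-209,"y":293.6,"z":-90,"rx":0,"ry":0,"rz":-6.18,"claw":255},{"x":-209,"y":293.6,"z":-90,"rx":0,"ry":0,"rz":-6.18,"claw":255}])

```text
time_s: 34.25
position: [0.6507, 0.0738, 0.1281]
tcp_rot: [[-0.015, 1.0, -0.001], [1.0, 0.015, 0.001], [0.001, -0.001, -1.0]]
force: [-0.6, 0.8, -0.4]
opening: 0.271
grasp_force: 30.0
```

Emit:
apply_moves(rows=[{"x":0,"y":0,"z":35,"rx":0,"ry":0,"rz":0,"claw":255},{"x":0,"y":0,"z":35,"rx":0,"ry":0,"rz":0,"claw":255},{"x":0,"y":0,"z":35,"rx":0,"ry":0,"rz":0,"claw":255},{"x":0,"y":0,"z":35,"rx":0,"ry":0,"rz":0,"claw":255}])

```text
time_s: 34.75
position: [0.652, 0.0746, 0.0948]
tcp_rot: [[-0.017, 1.0, 0.002], [1.0, 0.017, -0.0], [-0.0, 0.002, -1.0]]
force: [1.1, -0.2, -0.2]
opening: 0.273
grasp_force: 30.0
```

```bash
python3 - <<'E'
from h import *
go((651.2,73.5,45,90.9))
p,im,d,X,Z=wr('w12')
E
```

```text
t 34.75 at [652.   74.6  94.8] psi 90.99 j6 -4.2
xyz [-1.  -1.  49.8] r [0.022 0.001 0.014] rows>= 0.8
```

View pics/w12.png

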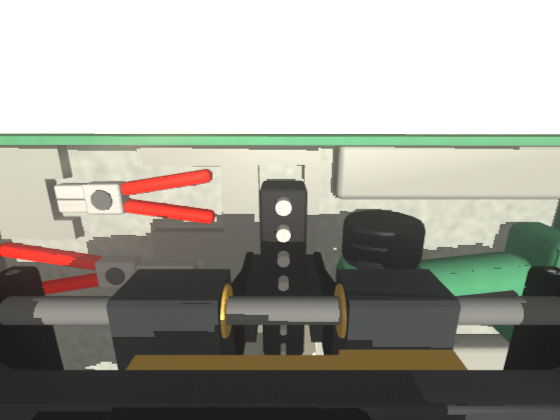

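Bit bar (283,210) is over its pocket (258–303); pliers and cutters flat at left.

Emit:
apply_moves(rows=[{"x":-1,"y":-1,"z":25,"rx":0,"ry":0,"rz":0,"claw":255},{"x":-1,"y":-1,"z":38,"rx":0,"ry":0,"rz":0,"claw":255},{"x":-1,"y":-1,"z":45,"rx":0,"ry":0,"rz":0,"claw":255},{"x":-1,"y":-1,"z":48,"rx":0,"ry":0,"rz":0,"claw":255},{"x":-1,"y":-1,"z":50,"rx":0,"ry":0,"rz":0,"claw":255},{"x":-1,"y":-1,"z":50,"rx":0,"ry":0,"rz":0,"claw":255},{"x":-1,"y":-1,"z":50,"rx":0,"ry":0,"rz":0,"claw":255}])

```text
time_s: 35.67
position: [0.6507, 0.0728, 0.0444]
tcp_rot: [[-0.016, 1.0, 0.001], [1.0, 0.016, -0.0], [-0.0, 0.001, -1.0]]
force: [-1.6, -1.3, 4.7]
opening: 0.272
grasp_force: 30.0
```

Emit:
apply_moves(rows=[{"x":0,"y":0,"z":0,"rx":0,"ry":0,"rz":0,"claw":158},{"x":0,"y":0,"z":0,"rx":0,"ry":0,"rz":0,"claw":158},{"x":0,"y":0,"z":0,"rx":0,"ry":0,"rz":0,"claw":158},{"x":0,"y":0,"z":-40,"rx":0,"ry":0,"rz":0,"claw":158},{"x":0,"y":0,"z":-100,"rx":0,"ry":0,"rz":0,"claw":100},{"x":40,"y":-38,"z":-140,"rx":0,"ry":0,"rz":1.7,"claw":20},{"x":80,"y":-76,"z":-155,"rx":0,"ry":0,"rz":3.4,"claw":20},{"x":120,"y":-114,"z":-155,"rx":0,"ry":0,"rz":5.1,"claw":20},{"x":160,"y":-152,"z":-155,"rx":0,"ry":0,"rz":6.8,"claw":20},{"x":195,"y":-185,"z":-155,"rx":0,"ry":0,"rz":8.5,"claw":20}])

```text
time_s: 36.92
position: [0.4606, 0.266, 0.1986]
tcp_rot: [[0.77, 0.637, 0.0], [0.637, -0.77, 0.0], [0.0, -0.0, -1.0]]
force: [1.3, -0.1, -0.4]
opening: 0.901
grasp_force: 0.0
```

Emit:
apply_moves(rows=[{"x":0,"y":0,"z":0,"rx":0,"ry":0,"rz":1.7,"claw":20},{"x":0,"y":0,"z":0,"rx":0,"ry":0,"rz":3.4,"claw":20},{"x":0,"y":0,"z":0,"rx":0,"ry":0,"rz":5.2,"claw":20},{"x":0,"y":0,"z":0,"rx":0,"ry":0,"rz":5.2,"claw":20},{"x":0,"y":0,"z":0,"rx":0,"ry":0,"rz":5.2,"claw":20},{"x":0,"y":0,"z":0,"rx":0,"ry":0,"rz":5.2,"claw":20}])

```text
time_s: 37.67
position: [0.4622, 0.2647, 0.1984]
tcp_rot: [[0.988, 0.153, -0.0], [0.153, -0.988, -0.0], [-0.0, 0.0, -1.0]]
force: [-0.3, -0.5, -0.2]
opening: 0.922
grasp_force: 0.0
```

```bash
python3 - <<'E'
from h import *
p,im,d,X,Z=wr('w13')
near=(abs(X[...,0]-417)<110)&(abs(X[...,1]-290)<80)
m=comp(near&(Z>46)&(Z<58));print('body top',rect(X/1000,m),m.sum(),np.percentile(Z[m],[5,50,95]))
r=near&(im[...,0]>im[...,1]+40)&(Z>2)&(Z<70);print('red',r.sum(),X[r].mean(0) if r.sum() else '')
go((417,290,50,8.4))
E
```

```text
body top (array([418.1, 294.6]), array([108.4,  56.2]), 15.1) 5694 [49.73344376 52.13931258 53.27041273]
red 0 
t 37.73 at [462.2 264.8 198.4] psi 8.78 j6 99.0
xyz [-40.8 -31.9 148.4] r [-0.    -0.     0.064] rows>= 2.5
```

View pics/w13.png

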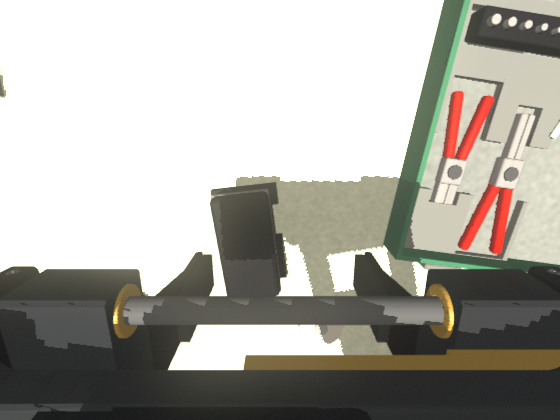

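Battery top at (245,240), rear end (red tab) towards the robot; bit bar, pliers, cutters seat well.

Emit:
apply_moves(rows=[{"x":-39.1,"y":-36.2,"z":0,"rx":0,"ry":0,"rz":-1.05,"claw":15},{"x":-39.1,"y":-36.2,"z":40,"rx":0,"ry":0,"rz":-1.05,"claw":15},{"x":-39.1,"y":-36.2,"z":75,"rx":0,"ry":0,"rz":-1.05,"claw":15},{"x":-39.1,"y":-36.2,"z":80,"rx":0,"ry":0,"rz":-1.05,"claw":15},{"x":-39.1,"y":-36.2,"z":80,"rx":0,"ry":0,"rz":-1.05,"claw":15},{"x":-39.1,"y":-36.2,"z":80,"rx":0,"ry":0,"rz":-1.05,"claw":15}])

```text
time_s: 38.48
position: [0.4191, 0.295, 0.1196]
tcp_rot: [[0.966, 0.259, 0.003], [0.259, -0.966, 0.001], [0.003, -0.0, -1.0]]
force: [0.2, 0.3, 0.3]
opening: 0.942
grasp_force: 0.0
```

```bash
python3 - <<'E'
from h import *
p,im,d,X,Z=wr('w14')
near=(abs(X[...,0]-417)<110)&(abs(X[...,1]-290)<80)
m=comp(near&(Z>46)&(Z<58));print('body top',rect(X/1000,m),m.sum())
m=comp(near&(Z>6)&(Z<14));print('shoe',rect(X/1000,m),m.sum())
go((418,294.6,49,15.1))
E
```

```text
body top (array([423., 296.]), array([98. , 56.2]), 15.2) 10190
shoe (array([459.8, 305.9]), array([70.1, 22.3]), 104.8) 356
t 38.52 at [419.  295.  119.7] psi 15.02 j6 97.6
xyz [-1.3  0.1 70.7] r [-0.004 -0.027 -0.013] rows>= 1.1
```

Emit:
apply_moves(rows=[{"x":-1.5,"y":0.3,"z":40,"rx":0,"ry":0,"rz":-0.02,"claw":15},{"x":-1.5,"y":0.3,"z":62,"rx":0,"ry":0,"rz":-0.02,"claw":15},{"x":-1.5,"y":0.3,"z":70.5,"rx":0,"ry":0,"rz":-0.02,"claw":15},{"x":-1.5,"y":0.3,"z":70.5,"rx":0,"ry":0,"rz":-0.02,"claw":15},{"x":-1.5,"y":0.3,"z":70.5,"rx":0,"ry":0,"rz":-0.02,"claw":15}])

```text
time_s: 39.15
position: [0.4175, 0.2943, 0.0489]
tcp_rot: [[0.965, 0.261, 0.002], [0.261, -0.965, 0.001], [0.002, -0.0, -1.0]]
force: [-0.3, -0.2, 0.1]
opening: 0.941
grasp_force: 0.0
```

Emit:
apply_moves(rows=[{"x":0,"y":0,"z":0,"rx":0,"ry":0,"rz":0,"claw":255},{"x":0,"y":0,"z":0,"rx":0,"ry":0,"rz":0,"claw":255},{"x":0,"y":0,"z":0,"rx":0,"ry":0,"rz":0,"claw":255},{"x":0,"y":0,"z":0,"rx":0,"ry":0,"rz":0,"claw":255},{"x":0,"y":0,"z":0,"rx":0,"ry":0,"rz":0,"claw":255},{"x":0,"y":0,"z":0,"rx":0,"ry":0,"rz":0,"claw":255}])

```text
time_s: 39.9
position: [0.4168, 0.2941, 0.0481]
tcp_rot: [[0.965, 0.261, 0.0], [0.261, -0.965, 0.0], [0.0, -0.0, -1.0]]
force: [0.1, -0.3, 4.1]
opening: 0.64
grasp_force: 30.0
```

Emit:
apply_moves(rows=[{"x":0,"y":0,"z":-40,"rx":0,"ry":0,"rz":0,"claw":255},{"x":0,"y":0,"z":-80,"rx":0,"ry":0,"rz":0,"claw":255},{"x":3,"y":50,"z":-85,"rx":0,"ry":0,"rz":0.5,"claw":255},{"x":6,"y":105,"z":-85,"rx":0,"ry":0,"rz":1,"claw":255},{"x":9,"y":160,"z":-85,"rx":0,"ry":0,"rz":1.5,"claw":255},{"x":12,"y":215,"z":-85,"rx":0,"ry":0,"rz":2,"claw":255},{"x":15,"y":270,"z":-85,"rx":0,"ry":0,"rz":2.37,"claw":255},{"x":18.9,"y":320,"z":-85,"rx":0,"ry":0,"rz":2.37,"claw":255},{"x":18.9,"y":345.5,"z":-85,"rx":0,"ry":0,"rz":2.37,"claw":255},{"x":18.9,"y":345.5,"z":-85,"rx":0,"ry":0,"rz":2.37,"claw":255}])

```text
time_s: 41.15
position: [0.5255, -0.0366, 0.1322]
tcp_rot: [[1.0, 0.013, -0.0], [0.013, -1.0, -0.0], [-0.0, 0.0, -1.0]]
force: [-0.4, 0.1, -3.0]
opening: 0.64
grasp_force: 30.0
```

Emit:
apply_moves(rows=[{"x":0,"y":0,"z":35,"rx":0,"ry":0,"rz":0,"claw":255},{"x":0,"y":0,"z":35,"rx":0,"ry":0,"rz":0,"claw":255},{"x":0,"y":0,"z":35,"rx":0,"ry":0,"rz":0,"claw":255},{"x":0,"y":0,"z":35,"rx":0,"ry":0,"rz":0,"claw":255}])

```text
time_s: 41.65
position: [0.5258, -0.0342, 0.0989]
tcp_rot: [[1.0, 0.017, 0.002], [0.017, -1.0, -0.0], [0.002, 0.0, -1.0]]
force: [1.2, -0.0, -2.9]
opening: 0.645
grasp_force: 30.0
```

```bash
python3 - <<'E'
from h import *
go((525.3,-34.6,54,0.9))
p,im,d,X,Z=wr('w15')
s=lambda c,w,lo,hi,k:(abs(X[...,0]-c)<w)&(Z>lo)&(Z<hi)
# lips mid line at x 640, shoe/body of battery, lip start
for xx in (620,630,640,648):
    q=X[s(xx,4,21.5,28,0)];q=q[abs(q[:,1]+33)<50];L=q[q[:,1]>-33];Rr=q[q[:,1]<-33];print(xx,'lip inner L,R',L[:,1].min().round(1) if len(L) else None,Rr[:,1].max().round(1) if len(Rr) else None)
T=read_state()['position'][2]*1000
m=comp((Z>T-3)&(Z<T+9)&(abs(X[...,0]-550)<60)&(abs(X[...,1]+33)<60));print('body top',rect(X/1000,m),m.sum(),Z[m].mean(),'front x',X[m][:,0].max())
E
```

```text
t 41.65 at [525.8 -34.2  98.9] psi 0.97 j6 73.1
xyz [-0.5  0.4 44.9] r [ 0.005 -0.016  0.012] rows>= 0.7
620 lip inner L,R None -62.9
630 lip inner L,R -2.7 -62.6
640 lip inner L,R -2.9 -62.6
648 lip inner L,R -32.5 -33.0
body top (array([552.9, -34.3]), array([78.2, 57.4]), 90.8) 14194 102.60536034032692 front x 581.7532263682248
```

View pics/w15.png

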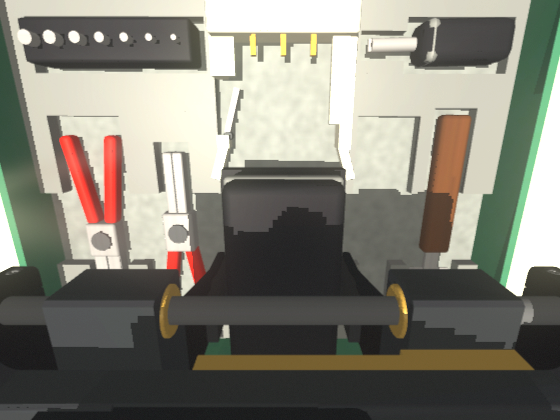

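All others look seated; battery (283,230) is centred on the holder mouth. Lowering and sliding.

Emit:
apply_moves(rows=[{"x":-2,"y":0.1,"z":25,"rx":0,"ry":0,"rz":0,"claw":255},{"x":-2,"y":0.1,"z":36,"rx":0,"ry":0,"rz":0,"claw":255},{"x":-2,"y":0.1,"z":41,"rx":0,"ry":0,"rz":0,"claw":255},{"x":-2,"y":0.1,"z":43.5,"rx":0,"ry":0,"rz":0,"claw":255},{"x":-2,"y":0.1,"z":44.5,"rx":0,"ry":0,"rz":0,"claw":255},{"x":-2,"y":0.1,"z":44.5,"rx":0,"ry":0,"rz":0,"claw":255},{"x":-2,"y":0.1,"z":44.5,"rx":0,"ry":0,"rz":0,"claw":255}])

```text
time_s: 42.58
position: [0.5236, -0.0348, 0.0541]
tcp_rot: [[1.0, 0.016, 0.001], [0.016, -1.0, -0.0], [0.001, 0.0, -1.0]]
force: [-0.5, -0.1, 4.2]
opening: 0.642
grasp_force: 30.0
```

```bash
python3 - <<'E'
from h import *
go((599.3,-33.4,54.5,0.9))
print(read_state()['force'])
E
```

```text
t 42.58 at [523.6 -34.8  54.1] psi 0.92 j6 73.1
xyz [75.8 -0.2 -0.3] r [ 0.003 -0.01   0.004] rows>= 1.2
[-0.50642161 -0.06006201  4.22813391]
```

Emit:
apply_moves(rows=[{"x":8,"y":0,"z":0,"rx":0,"ry":0,"rz":0,"claw":255},{"x":16,"y":0,"z":0,"rx":0,"ry":0,"rz":0,"claw":255},{"x":24,"y":0,"z":0,"rx":0,"ry":0,"rz":0,"claw":255},{"x":32,"y":0,"z":0,"rx":0,"ry":0,"rz":0,"claw":255},{"x":38,"y":0,"z":0,"rx":0,"ry":0,"rz":0,"claw":255},{"x":40,"y":0,"z":0,"rx":0,"ry":0,"rz":0,"claw":255},{"x":40,"y":0,"z":0,"rx":0,"ry":0,"rz":0,"claw":255}])

```text
time_s: 43.45
position: [0.561, -0.0347, 0.0541]
tcp_rot: [[1.0, 0.017, -0.005], [0.017, -1.0, -0.001], [-0.005, 0.001, -1.0]]
force: [-7.0, -3.4, 7.8]
opening: 0.645
grasp_force: 30.0
```

Emit:
apply_moves(rows=[{"x":6,"y":0,"z":0,"rx":0,"ry":0,"rz":0,"claw":255},{"x":12,"y":0,"z":0,"rx":0,"ry":0,"rz":0,"claw":255},{"x":18,"y":0,"z":0,"rx":0,"ry":0,"rz":0,"claw":255},{"x":24,"y":0,"z":0,"rx":0,"ry":0,"rz":0,"claw":255},{"x":24,"y":0,"z":0,"rx":0,"ry":0,"rz":0,"claw":255},{"x":24,"y":0,"z":0,"rx":0,"ry":0,"rz":0,"claw":255}])

```text
time_s: 44.2
position: [0.5867, -0.0346, 0.0541]
tcp_rot: [[1.0, 0.017, -0.001], [0.017, -1.0, -0.001], [-0.001, 0.001, -1.0]]
force: [-4.0, -3.7, 6.0]
opening: 0.639
grasp_force: 30.0
```

Emit:
apply_moves(rows=[{"x":4,"y":0.8,"z":0,"rx":0,"ry":0,"rz":0,"claw":255},{"x":8,"y":0.8,"z":0,"rx":0,"ry":0,"rz":0,"claw":255},{"x":11,"y":0.8,"z":0,"rx":0,"ry":0,"rz":0,"claw":255},{"x":13,"y":0.8,"z":0,"rx":0,"ry":0,"rz":0,"claw":255},{"x":13,"y":0.8,"z":0,"rx":0,"ry":0,"rz":0,"claw":255},{"x":13,"y":0.8,"z":0,"rx":0,"ry":0,"rz":0,"claw":255}])

```text
time_s: 44.95
position: [0.5994, -0.0342, 0.0541]
tcp_rot: [[1.0, 0.016, -0.002], [0.016, -1.0, -0.0], [-0.002, -0.0, -1.0]]
force: [-3.1, 0.4, 5.9]
opening: 0.643
grasp_force: 30.0
```

Emit:
apply_moves(rows=[{"x":1,"y":0,"z":0,"rx":0,"ry":0,"rz":0,"claw":255},{"x":2,"y":0,"z":0,"rx":0,"ry":0,"rz":0,"claw":255},{"x":2,"y":0,"z":0,"rx":0,"ry":0,"rz":0,"claw":255}])

```text
time_s: 45.32
position: [0.6008, -0.0341, 0.0541]
tcp_rot: [[1.0, 0.017, -0.003], [0.017, -1.0, 0.0], [-0.003, -0.0, -1.0]]
force: [-5.1, 0.3, 7.1]
opening: 0.641
grasp_force: 30.0
```

```bash
python3 - <<'E'
from h import *
print(read_state()['force'],read_state()['position'])
p,im,d,X,Z=wr('w16')
m=comp((Z>53)&(Z<63)&(abs(X[...,0]-630)<60)&(abs(X[...,1]+33)<50));print('body top',rect(X/1000,m),Z[m].mean(),'front x',np.percentile(X[m][:,0],99.8))
q=(Z>30)&(Z<34)&(abs(X[...,1]+33)<30)&(X[...,0]>640);print('stop x',np.percentile(X[q][:,0],[1,5]))
save(np.clip(cv2.resize(im[60:260,160:420].astype(np.uint8),None,fx=3,fy=3,interpolation=cv2.INTER_CUBIC)*1.0*1.5,0,255).astype(np.uint8),'w16c.png')
E
```

```text
[-5.06844923  0.32702759  7.08244061] [ 0.60076758 -0.03411984  0.05413356]
body top (array([627.9, -34.1]), array([78.6, 57.2]), 91.3) 57.87470674299311 front x 656.3254744115391
stop x [656.26124963 657.39329518]
```

View pics/w16c.png

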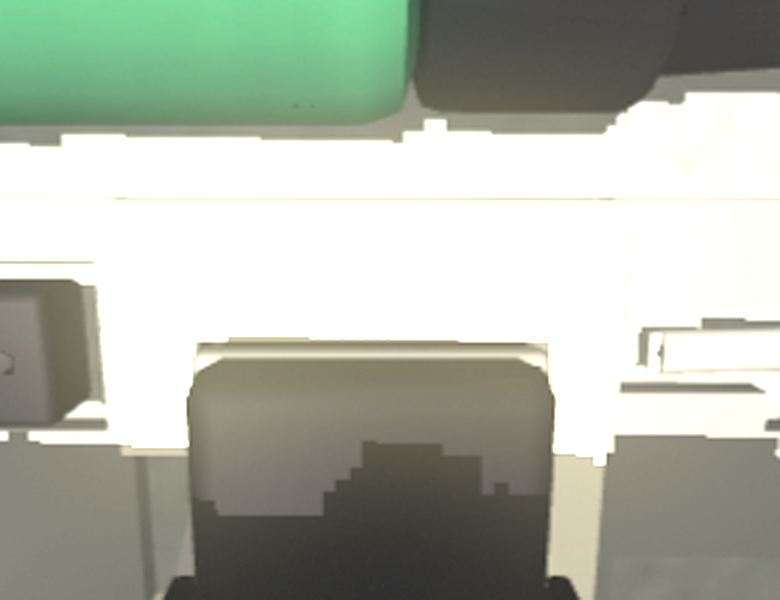

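Emit:
apply_moves(rows=[{"x":1,"y":0,"z":0,"rx":0,"ry":0,"rz":0,"claw":255},{"x":1.5,"y":0,"z":0,"rx":0,"ry":0,"rz":0,"claw":255},{"x":1.5,"y":0,"z":0,"rx":0,"ry":0,"rz":0,"claw":255}])

```text
time_s: 45.75
position: [0.6008, -0.0341, 0.0541]
tcp_rot: [[1.0, 0.017, -0.006], [0.017, -1.0, 0.0], [-0.006, -0.0, -1.0]]
force: [-7.9, -1.1, 9.7]
opening: 0.635
grasp_force: 30.0
```

Emit:
apply_moves(rows=[{"x":0,"y":0,"z":0,"rx":0,"ry":0,"rz":0,"claw":45},{"x":0,"y":0,"z":0,"rx":0,"ry":0,"rz":0,"claw":45},{"x":0,"y":0,"z":0,"rx":0,"ry":0,"rz":0,"claw":45},{"x":0,"y":0,"z":-40,"rx":0,"ry":0,"rz":0,"claw":45},{"x":0,"y":0,"z":-100,"rx":0,"ry":0,"rz":0,"claw":45},{"x":-40,"y":0,"z":-160,"rx":0,"ry":0,"rz":0,"claw":45},{"x":-90,"y":0,"z":-160,"rx":0,"ry":0,"rz":0,"claw":45},{"x":-90,"y":0,"z":-160,"rx":0,"ry":0,"rz":0,"claw":45},{"x":-90,"y":0,"z":-160,"rx":0,"ry":0,"rz":0,"claw":45}])

```text
time_s: 46.88
position: [0.5145, -0.0359, 0.2137]
tcp_rot: [[1.0, 0.016, 0.002], [0.016, -1.0, -0.0], [0.002, 0.0, -1.0]]
force: [-0.0, 0.4, 1.1]
opening: 0.824
grasp_force: 0.0
```

```bash
python3 - <<'E'
from h import *
print(read_state()['position'])
p,im,d,X,Z=wr('w17')
m=comp((Z>53)&(Z<63)&(abs(X[...,0]-600)<80)&(abs(X[...,1]+33)<50));print('battery top',rect(X/1000,m),np.percentile(Z[m],[5,50,95]))
for xx in range(560,640,6):
    q=X[(abs(X[...,0]-xx)<2.5)&(Z>12)&(Z<19)&(X[...,1]>-6)&(X[...,1]<11)];print(xx,[q[:,1].min().round(1),q[:,1].max().round(1)] if len(q) else None,end=' ')
def chk(n,mm): m=comp(mm);print('\n'+n,rect(X/1000,m),np.percentile(Z[m],[5,50,95]).round(1),end='')
r=im[...,0]>im[...,1]+50
chk('cut red',r&(Z>10)&(Z<26)&(abs(X[...,1]-100)<30));
m=r&(Z>10)&(Z<26)&(abs(X[...,1]-100)<30)&(X[...,0]>520);print(rect(X/1000,m))
m=r&(Z>10)&(Z<26)&(abs(X[...,1]-43)<28)&(X[...,0]<560);print('pl red',rect(X/1000,m),np.percentile(Z[m],50))
st=(Z>18)&(Z<24)&~r&(abs(X[...,0]-528)<25);chk('pl blk',st&(abs(X[...,1]-43)<14));chk('cut blk',st&(abs(X[...,1]-100)<14))
chk('bit',(Z>26)&(Z<33)&(abs(X[...,0]-651)<20)&(abs(X[...,1]-72)<60));chk('drv',(Z>26)&(Z<34)&(abs(X[...,0]-654)<20)&(abs(X[...,1]+142)<40))
chk('spat',(Z>14)&(Z<22)&(im[...,0]>im[...,2]+15)&(abs(X[...,1]+149)<16)&(abs(X[...,0]-560)<60))
E
```

```text
[ 0.51445088 -0.03588309  0.2137379 ]
battery top (array([601.3, -34.7]), array([108.5,  55.9]), 0.9) [56.14437554 58.11725738 59.43681364]
560 [np.float64(-3.7), np.float64(10.9)] 566 [np.float64(-3.8), np.float64(10.9)] 572 [np.float64(-3.1), np.float64(10.5)] 578 [np.float64(-3.1), np.float64(10.4)] 584 [np.float64(-3.2), np.float64(10.1)] 590 [np.float64(-3.2), np.float64(10.9)] 596 [np.float64(-3.2), np.float64(11.0)] 602 [np.float64(1.6), np.float64(6.1)] 608 [np.float64(-0.2), np.float64(3.8)] 614 [np.float64(-1.6), np.float64(2.7)] 620 [np.float64(-2.6), np.float64(1.5)] 626 [np.float64(-2.6), np.float64(-0.6)] 632 [np.float64(-2.7), np.float64(10.5)] 638 None 
cut red (array([564.7, 109.8]), array([61.6,  9.1]), 9.5) [15.9 18.  19.2](array([564.5,  99. ]), array([61.2, 37.9]), 0.9)
pl red (array([477. ,  39.8]), array([72.8, 44.2]), 178.3) 17.937678667830056

pl blk (array([532.6,  42.1]), array([40.2, 22.1]), 1.1) [18.5 20.4 22.3]
cut blk (array([519.3,  98.4]), array([30.9, 21.9]), 3.3) [18.5 20.5 22.5]
bit (array([650.6,  71.6]), array([100.5,  23.6]), 90.9) [28.6 30.3 31.7]
drv (array([ 655.2, -141.4]), array([54.2, 23.6]), 92.2) [27.1 29.6 31.2]
spat (array([ 564. , -149.5]), array([98.6, 20.4]), 179.9) [15.8 18.  19.3]
```

View pics/w17.png

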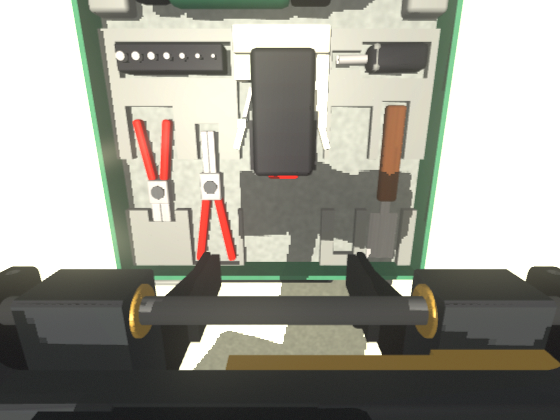

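Everything sits in its place: the catch leaf is back at its rest line, the battery (283,110) is against the stop, and all tools are flat. The cutters have slid about 6 mm in their pocket, which is within tolerance and limited by the pocket itself.

```bash
python3 -c "
from rig import *
print(hand_in())"
```

```text
the job is handed in; nothing more can be done
None
```

The job is handed in: the driver, spatula, cutters, pliers and bit bar lie flat in their pockets, the battery is home with the catch in, no brush was seen on the table, and the bystanders were left alone.

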